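Lift a freshly glazed tile onto the kiln shelf with the spatula

ROBOT

A 7-joint arm with a two-finger parallel gripper is mounted at the origin on the work surface. World frame = base frame: x ahead of the robot, y to its left, z up, the work surface at z = 0. Lengths are in mm, angles in rad, forces in N, time in s.
With the tool pointing down it reaches from about 400 to 875 mm from the base axis. Payload 4.4 kg.
Tool frame: the origin (TCP) lies at the very end of the fingers, on their centre line; the grasp point (between the pads) lies 19 mm behind it; z points along the fingers, y is the line along which they close (so a half turn about z gives the same grasp; the last joint's range is limited). The gripper opens to 85 mm and grips with 20 to 120 N. Pads are 22 mm wide; open, the fingers measure 114 mm over their backs; the gripper's body (76 mm by 85 mm) begins 54 mm behind the grasp point. The pads swing forward as they close: fully open they stand 13 mm farther back than shut.
Start: joints at [1.252, 0.628, 0.038, 1.517, -0.027, 0.996, -0.02], TCP at [162.603, -629.347, 231.313] pointing down, gripper open.
Joint ranges: [-3.06, 3.06], [-0.37, 2.12], [-1.25, 1.32], [0.18, 2.47], [-1.1, 4.24], [0.23, 1.98], [-2.94, 2.94]. Speed limits (rad/s): [2.57, 2.57, 3.14, 3.14, 3.14, 3.14, 3.14].

INTERFACE

Orientations are given as [roll, pitch, yaw] about the fixed x, y, z axes, in that order (R = Rz(yaw) Ry(pitch) Rx(roll)).
In Python, from cell import ctrl gives the robot as it stands.
- The arm moves only by the tool step_arm, never from a script. Its argument "series" is a list that holds one entry, the list of rows, each a list of 7 numbers: the turn, a rotation vector about the tool's x, y, z as a fraction of full scale, then the shift along the tool's x, y, z as a fraction of full scale, then the closure, from 0 (fully open) to 1 (shut). In form: [[[ax, ay, az, tx, ty, tz, gripper], ...]]. A call has 1 to 12 rows; each row shifts and turns the commanded pose from where the row before left it, along the tool's axes as they then stand; what a row does not reach is not made up. Full scale, the value 1, is 150 mm for a shift and 45 degrees for a turn. A row lasts 1/10 s, in which the tool goes at most 50 mm and 8.59 degrees, less where a joint would pass 70% of its speed; a pose out of reach is approached as far as the arm can. A call with a number of a shift or a turn outside -1 to 1 is refused whole. A call with a gripper value outside its range is refused whole. The fingers move at their own pace and stop on an object; the grip force is fixed at half the most. Time passes only in rows, so rows that do not move let the fingers close. It gives the time, the measured TCP pose, the force, the opening and the grip force at its end, in the units of the state.
- ctrl.read_state(): the state, without advancing time (a new reading comes with each control period).
- ctrl.get_image(name): name is "side" or "top"; returns a dict with "img" (400x640x3 uint8, red, green, blue), "fx", "fy", "cx", "cy" (pixels), "R" (3x3) and "t" (3): a world point X has camera coordinates R X + t. Camera axes: x right, y down, z forward; pixel columns grow to the right and rows downward; lengths in mm; the calibration is good to about 2 mm. A picture is of the moment at which its call begins. There is no depth.
- ctrl.finish_job(): hands the job in; it is judged then, once.
Trained networks look in a picture, given as the dict that the camera call returned (one of the last four; its "shot" number tells which), for a name from the list of things; names that differ only in an ending like _2 or _b are one class to them, and where a whole thing is asked for, a point or a joint stands for the part that bears it (a point fixed in the world has none). Each returns a list of dicts, best first, with "score" (0 to 1); they miss things now and then, are a little off and sometimes report something else, mostly with a low value. They report only what shows in the picture. A call takes as long as a camera call. They do not tell look-alikes from the thing itself.
- ctrl.recognise(picture, thing): "centre" ([column, row] in pixels, amid what is visible of it).
The state is a dict: "clock": time; "qpos": joint angles; "qd": joint speeds; "tau": joint torques, N m; "eef_pos": TCP position; "tool_rot": TCP orientation; "force": force on the tool from outside, world axes, zero at the start; "torque": the same for the moment, N m; "width": finger opening in mm; "gripper_force": force on a finger pad.
Only numpy, scipy, OpenCV 4.12 (cv2) and the standard library are available. Lean on these libraries where they do the work, as an engineer would, in place of code of your own. Each camera call takes 0.05 s, during which the arm holds its last target. There are 200 camera calls.

TASK

Take up the spatula, push its blade along the tray floor under the freshly glazed square tile, which fetches up against the back lath, and lift the tile out on the blade. Carry it level to the kiln shelf, feel for the shelf with the blade's front edge and gently ease the tile off, glaze up, flat on the middle of the shelf and roughly square to it. The raw glaze must not be touched, so never let the gripper touch the tile; leave the bowl and the cup alone, and finally lay the spatula flat on the bench, clear of tray and shelf, and let go of it.

Things in the scene. Friction and masses are not known exactly. Their poses are not given: they have to be found in the camera images.
- tile: Loose square tile, 110 x 110 x 10 mm, 0.14 to 0.25 kg, brown clay, off-white glazed top. Origin: middle of its underside; z up through the glaze, x and y along its sides. Its four lower edges are bevelled (6 mm in, 4 mm high), so a thin blade pushed along the floor wedges under it. Lies in the tray within 30 mm of the tray's origin and up to 0.2 rad askew; slides when pushed, until it meets a lath.
- tray: Drying tray fixed to the bench: plywood 12 mm thick, laths 14 mm above its floor along both sides and across the back, open front. Origin: bench level; x to the back (away from the robot), y left, z up. Floor 12 mm above the origin, front edge at x = -115 mm; side laths' inner faces at y = -90 and 90 mm. The back lath is a firm stop for the tile; its inner face lies anywhere from x = 95 to 160 mm.
- spatula_grip (a point): Grasp point of the loose cranked spatula (0.21 kg), on its wooden handle, 68 mm above the blade's underside. Frame of the whole spatula: x to the blade's front edge, y across it, z up out of the blade. Handle flat-sided, 22 mm wide (y), 24 mm high, 110 mm long, sloping up to the rear at 25 degrees; its front end is 28 mm ahead. The spatula starts standing on its blade on the bench, handle free in the air.
- spatula: The whole loose spatula, 0.21 kg. Origin: middle of the blade's underside, 50 mm behind its front edge; same axes as its grasp point.
- spatula_tip (a point): Middle of the front edge of the spatula's blade, on the underside: 137 mm ahead of (x) and 68 mm below (z) the grasp point, same axes. Polished steel, flat, 100 mm long (x), 80 mm wide (y), 2 mm thick, thinned to 1 mm over the last 13 mm. Slippery (friction about 0.3): a tile starts to slide off it at a slope of 14 to 20 degrees.
- kiln_shelf: Kiln shelf: pale fireclay slab 270 (x) x 230 (y) x 18 mm, fixed on three props. Origin: bench level under the slab's middle; x away from the robot, y left, z up. The props' height differs: the slab's upper face is anywhere from 40 to 110 mm above the bench and must be found. Two fixed props, 32 mm across and 45 mm high, stand on the slab in its back corners (x = 113, y = -93 and 93 mm).
- bowl: Small glazed bowl standing on the bench between tray and shelf, 76 mm across, 36 mm high. Origin: middle of its underside.
- cup: Clay cup standing on the bench behind the bowl, 80 mm across, 95 mm high. Origin: middle of its underside.
Not all that is in view belongs to the job. There is more than one size of the tile; the one meant has the size given above.

How it is judged:
By the outcome, as a careful person would: the job done as asked, in the order asked, and still so for the second after the job is handed in, with the robot touching nothing.
It also fails if it takes over 72 s, if anything falls off the work surface, if the arm or the gripper's body presses on something with over 40 N, if the wrist force passes 120 N, or if a joint passes its speed limit or range.

## Working session

There is one attempt and no reset: what is moved stays moved. The work goes in short steps, Python scripts to look and compute and a tool call to move; the robot and the scene stay as the last step left them, time stands still between calls to the robot, and variables do not carry over. Pictures are saved under pics/ and viewed, at most 10 in all, crops included, and the job is handed in when it is done.

Besides the shell and the picture viewer there is one more tool, called after "Emit:" as name(argument=value, ...), one argument or row to a line, values as JSON. step_arm: Moves the arm, as the interface text tells. Shift numbers are shares of 150 mm and turn numbers shares of 45 degrees, none past 1 either way. Its arguments: {"type":"object","properties":{"series":{"type":"array","items":{"type":"array","items":{"type":"array","items":{"type":"number","minimum":-1,"maximum":1}}}}},"required":["series"]}

```bash
mkdir -p pics; ls
cat > h.py <<'E'
import numpy as np, cv2
from cell import ctrl
def shot(n,save=None):
    p=ctrl.get_image(n)
    if save: cv2.imwrite('pics/'+save,cv2.cvtColor(p['img'],cv2.COLOR_RGB2BGR))
    return p
def atz(p,uv,z):
    R=np.array(p['R']);t=np.array(p['t']);c=-R.T@t
    d=R.T@np.array([(uv[0]-p['cx'])/p['fx'],(uv[1]-p['cy'])/p['fy'],1])
    return c+d*(z-c[2])/d[2]
def proj(p,X):
    x=np.array(p['R'])@np.array(X,float)+np.array(p['t'])
    return np.array([p['fx']*x[0]/x[2]+p['cx'],p['fy']*x[1]/x[2]+p['cy']])
def tri(p,a,q,b):
    A=[];B=[]
    for P,uv in((p,a),(q,b)):
        R=np.array(P['R']);t=np.array(P['t'])
        for i,(f,c) in enumerate(((P['fx'],P['cx']),(P['fy'],P['cy']))):
            k=(uv[i]-c)/f
            A.append(R[i]-k*R[2]);B.append(k*t[2]-t[i])
    X,r,_,_=np.linalg.lstsq(np.array(A),np.array(B),rcond=None)
    return X,np.linalg.norm(np.array(A)@X-np.array(B))
E
python3 - <<'E'
from h import *
T=shot('top','top0.png');S=shot('side','side0.png')
for p in(T,S):
    print('cam',(-np.array(p['R']).T@np.array(p['t'])).round(), p['fx'])
    for n in['tile','tray','spatula','spatula_grip','spatula_tip','kiln_shelf','bowl','cup']:
        print(n,[(np.round(d['centre'],1).tolist(),round(d['score'],2)) for d in ctrl.recognise(p,n)])
s=ctrl.read_state();print(s)
E
```

```text
pics
cam [ 468. -145. 1291.] 386.0722011887728
tile [([368.8, 192.1], 0.73), ([338.3, 286.5], 0.71), ([454.3, 213.2], 0.64)]
tray [([372.0, 169.7], 0.96)]
spatula [([281.1, 226.9], 0.98)]
spatula_grip [([279.6, 226.5], 0.81), ([280.7, 135.2], 0.4)]
spatula_tip [([279.2, 223.8], 0.82)]
kiln_shelf [([189.1, 195.3], 0.94)]
bowl [([273.3, 164.6], 0.86)]
cup [([279.7, 132.9], 0.78)]
cam [ 443.  669. 1068.] 497.69153976951617
tile [([345.9, 102.0], 0.75), ([316.9, 165.1], 0.7), ([424.3, 207.9], 0.64)]
tray [([262.8, 245.0], 0.59)]
spatula []
spatula_grip [([343.7, 246.9], 0.88), ([289.4, 165.2], 0.18)]
spatula_tip []
kiln_shelf [([273.8, 348.8], 0.85)]
bowl [([260.7, 244.3], 0.56)]
cup [([224.7, 226.4], 0.75), ([344.6, 247.5], 0.42)]
{'clock': 0.9, 'qpos': array([ 1.25219695,  0.62837846,  0.03851788,  1.5173655 , -0.02699734,
        0.99630246, -0.01999975]), 'qd': array([-0.00031821,  0.00080012,  0.00134163,  0.00054458, -0.00052278,
       -0.00074923, -0.00054542]), 'tau': array([-1.18791404e-04, -5.63260067e+01,  1.22572102e+00, -1.93785685e+01,
        1.10166994e-02,  1.56876704e-03,  2.29447829e-05]), 'eef_pos': array([ 162.59998237, -629.36964351,  231.33878509]), 'tool_rot': array([ 3.14152823e+00, -2.63809009e-05,  2.52762379e-01]), 'force': array([-0.20149315, -0.55200644, -0.0424124 ]), 'torque': array([-0.01544383,  0.04605446,  0.00014959]), 'gripper_force': 0.0, 'width': 85.25741989190004}
```

Run:
```python
import cv2
a=cv2.imread('pics/top0.png')[90:330,130:490];cv2.imwrite('pics/top0c.png',cv2.resize(a,None,fx=2.2,fy=2.2,interpolation=cv2.INTER_CUBIC))
a=cv2.imread('pics/side0.png')
print(a.shape)
```

```text
(400, 640, 3)
```

View pics/top0c.png

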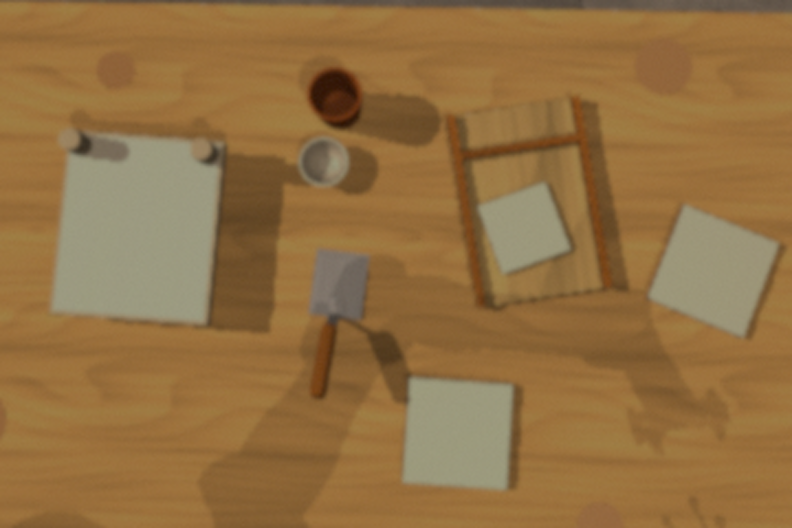

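View pics/side0.png

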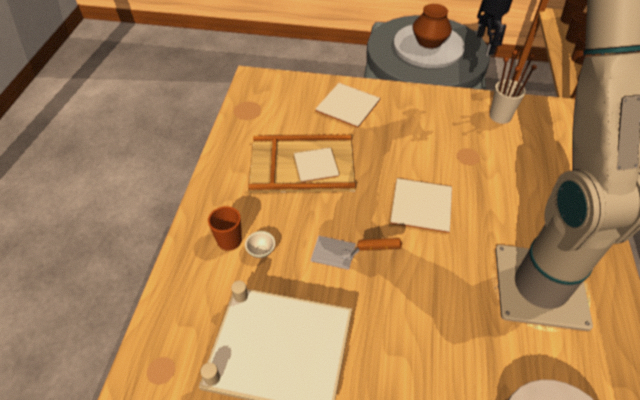

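The top view shows the tray, with the 110 mm tile at about (369,193). The two larger look-alike tiles are outside the tray. The spatula blade is at about (284,220) with its handle towards the robot, and the shelf is at the left around (190,195). The side view agrees. Next I'll refine the corners.

```bash
cat >> h.py <<'E'
def sub(p,pts,w=3):
    g=cv2.cvtColor(p['img'],cv2.COLOR_RGB2GRAY)
    c=np.array(pts,np.float32).reshape(-1,1,2)
    return cv2.cornerSubPix(g,c.copy(),(w,w),(-1,-1),(cv2.TERM_CRITERIA_EPS+cv2.TERM_CRITERIA_COUNT,50,.01)).reshape(-1,2)
E
python3 - <<'E'
from h import *
T=shot('top');S=shot('side')
f=lambda l:[(x/2.2+130,y/2.2+90) for x,y in l]
sets={'tile(FL,FR..)':([(505,273),(571,249),(545,183),(478,206)],22),
'blade':([(317,250),(368,257),(363,320),(311,313)],2),
'shelf':([(208,324),(52,311)],75),
'trayfront':([(482,305),(609,288)],12)}
for n,(l,z) in sets.items():
    a=np.array(f(l));b=sub(T,a)
    print(n,'moved',np.abs(b-a).max(1).round(1)); X=np.array([atz(T,u,z) for u in b]);print(X.round(1).tolist(),'sides',np.linalg.norm(np.diff(np.vstack([X,X[:1]]),axis=0),axis=1).round(1), b.round(1).tolist())
print('side')
ss={'tile':([(303,180),(339,175),(332,149),(294,154)],22),'blade':([(323,237),(313,260),(349,267),(357,243)],2),'shelfFR':([(351,307)],75)}
for n,(l,z) in ss.items():
    b=sub(S,l);X=np.array([atz(S,u,z) for u in b]);print(n,X.round(1).tolist(),'sides',np.linalg.norm(np.diff(np.vstack([X,X[:1]]),axis=0),axis=1).round(1),b.round(1).tolist())
# shelf height
a=sub(T,f([(208,324)]))[0];b=sub(S,[(351,307)])[0];print('shelfFR',tri(T,a,S,b))
# prop tops
print('propR',tri(T,f([(204,146)])[0],S,(239,287)),'propL',tri(T,f([(70,135)])[0],S,(209,370)))
# handle end
print('handle rear',tri(T,f([(317,395)])[0],S,(400,241)))
im=S['img'][130:330,190:430];cv2.imwrite('pics/s1.png',cv2.cvtColor(cv2.resize(im,None,fx=3,fy=3,interpolation=cv2.INTER_CUBIC),cv2.COLOR_RGB2BGR))
im=T['img'][190:290,255:345]
E
```

```text
tile(FL,FR..) moved [0.6 0.3 0.4 1. ]
[[535.3, -274.1, 22.0], [571.9, -373.0, 22.0], [671.5, -334.0, 22.0], [630.4, -231.6, 22.0]] sides [105.5 107.  110.4 104.2] [[359.20001220703125, 213.5], [389.20001220703125, 202.89999389648438], [377.6000061035156, 172.8000030517578], [346.6000061035156, 184.60000610351562]]
blade moved [1.6 2.8 0.  0.3]
[[570.4, 8.7, 2.0], [558.8, -59.2, 2.0], [459.9, -63.1, 2.0], [468.1, 16.7, 2.0]] sides [ 68.9  99.1  80.2 102.6] [[274.20001220703125, 202.0], [294.5, 205.8000030517578], [295.0, 235.5], [271.1000061035156, 232.60000610351562]]
shelf moved [2.  1.1]
[[450.5, 159.0, 75.0], [468.7, 379.4, 75.0]] sides [221.1 221.1] [[222.60000610351562, 237.39999389648438], [152.5, 230.5]]
trayfront moved [2.9 0. ]
[[484.4, -232.3, 12.0], [513.8, -433.2, 12.0]] sides [203. 203.] [[346.1000061035156, 228.8000030517578], [406.79998779296875, 220.89999389648438]]
side
tile [[626.4, -228.8, 22.0], [530.1, -265.0, 22.0], [567.1, -366.8, 22.0], [669.1, -327.3, 22.0]] sides [102.9 108.3 109.4 107.4] [[302.3999938964844, 180.60000610351562], [338.29998779296875, 174.89999389648438], [330.1000061035156, 148.10000610351562], [293.70001220703125, 153.8000030517578]]
blade [[543.9, -62.2, 2.0], [560.0, 17.4, 2.0], [464.8, 21.5, 2.0], [454.5, -56.5, 2.0]] sides [81.2 95.2 78.6 89.6] [[323.0, 237.0], [312.1000061035156, 262.20001220703125], [349.70001220703125, 268.29998779296875], [357.0, 243.0]]
shelfFR [[449.6, 162.8, 75.0]] sides [0.] [[351.0, 307.0]]
shelfFR (array([450.04231561, 160.24662606,  70.00154933]), np.float64(0.5696241298280956))
propR (array([700.47686019, 161.73315766,  97.90772053]), np.float64(3.9918566628637895)) propL (array([711.66072864, 350.29989405, 103.43198878]), np.float64(4.467266345108677))
handle rear (array([355.10425372,  -8.15249732, 102.80126766]), np.float64(1.461442947520225))
```

View pics/s1.png

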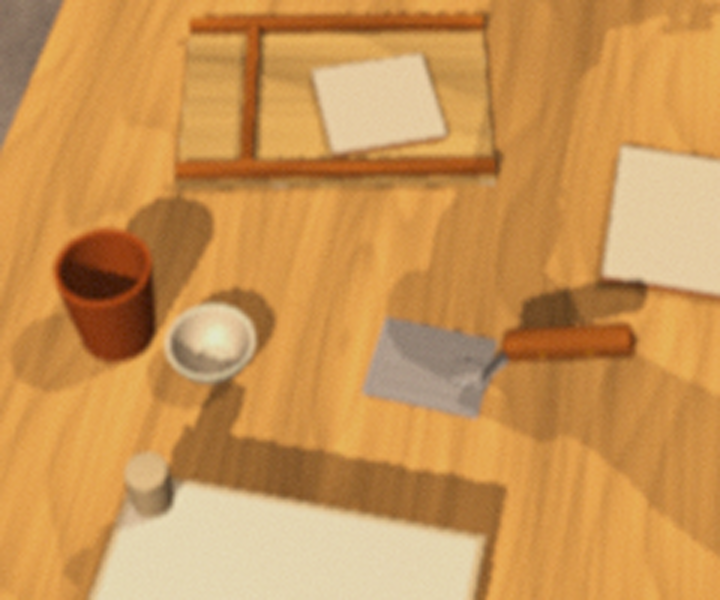

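The side view shows the tile lying clear of the back lath, and the cup and bowl between tray and shelf. Now I'll fit the poses.

```bash
cat > fit.py <<'E'
from h import *
from scipy.optimize import least_squares
T=shot('top');S=shot('side')
ft=lambda l:[(x/2.2+130,y/2.2+90) for x,y in l]
fs=lambda l:[(x/3+190,y/3+130) for x,y in l]
def fit(obs,x0,ext=0):
    # obs: (pic, uv, fn(par)->local pt)
    def r(v):
        c,s=np.cos(v[2]),np.sin(v[2]);o=[]
        for p,uv,fn in obs:
            l=fn(v);o+=list(proj(p,[v[0]+c*l[0]-s*l[1],v[1]+s*l[0]+c*l[1],l[2]])-uv)
        return o
    q=least_squares(r,x0,loss='soft_l1');return q.x,np.abs(r(q.x)).reshape(-1,2).round(1).tolist()
k=lambda *a:(lambda v:a)
t=sub(T,ft([(505,273),(571,249),(545,183),(478,206)]),2);s=sub(S,[(338.3,174.9),(330.1,148.1),(293.7,153.8),(302.4,180.6)],2)
c=[(-55,55),(-55,-55),(55,-55),(55,55)]
print('tile',*fit([(T,t[i],k(*c[i],10+12)) for i in range(4)]+[(S,s[i],k(*c[i],22)) for i in range(4)],[600,-300,.3]))
b=[(50,40,2),(50,-40,2),(-50,-40,2),(-50,40,2)]
t=ft([(317,250),(368,257),(363,320),(311,313),(317,395)]);s=fs([(365,393),(388,320),(498,345),(477,416),(630,341)])
b.append((-161,0,103))
print('spat',*fit([(T,t[i],k(*b[i])) for i in range(5)]+[(S,s[i],k(*b[i])) for i in range(5)],[512,-22,-.1]))
# tray: v=[x,y,yaw,half outer width,back lath inner x, tray rear x]
t=ft([(482,305),(609,288),(449,116),(577,98)])
s=fs([(495,163),(487,14),(178,168),(192,20)])
L=[lambda v:(-115,v[3],26),lambda v:(-115,-v[3],26),lambda v:(v[5],v[3],26),lambda v:(v[5],-v[3],26)]
tb=ft([(462,160),(583,143)]);sb=fs([(262,27),(256,160)])
ob=[(T,t[i],L[i]) for i in range(4)]+[(S,s[i],L[i]) for i in range(4)]
ob+=[(T,tb[0],lambda v:(v[4],90,20)),(T,tb[1],lambda v:(v[4],-90,20)),(S,sb[0],lambda v:(v[4],-90,20)),(S,sb[1],lambda v:(v[4],90,26))]
print('tray',*fit(ob,[610,-310,.15,102,130,200]))
# shelf: v=[x,y,yaw,h]
cs=[lambda v:(-135,-115,v[3]),lambda v:(-135,115,v[3]),lambda v:(113,-93,v[3]+45),lambda v:(113,93,v[3]+45),lambda v:(135,-115,v[3])]
t=ft([(208,324),(52,311),(204,146),(68,135),(224,144)])
s=[(351,307),None,(239,288),(209,370),None]
ob=[(T,t[i],cs[i]) for i in range(5)]+[(S,s[i],cs[i]) for i in (0,2,3)]
print('shelf',*fit(ob,[585,265,-.1,70]))
E
python3 fit.py
```

```text
tile [ 5.99664481e+02 -3.00474078e+02  3.69849005e-01] [[2.3, 2.4], [0.3, 1.6], [0.9, 0.4], [0.7, 0.2], [0.9, 1.3], [0.3, 1.6], [0.3, 1.1], [2.5, 0.2]]
spat [ 5.11570036e+02 -2.26875309e+01 -1.14080970e-01] [[0.7, 0.3], [0.2, 0.4], [1.9, 0.7], [2.1, 0.8], [1.3, 1.5], [1.5, 1.1], [0.8, 2.1], [0.1, 2.2], [0.0, 0.0], [1.0, 1.2]]
tray [ 6.09633175e+02 -3.13995798e+02  1.66543281e-01  9.77474372e+01
  1.07344625e+02  1.76901803e+02] [[1.3, 1.5], [0.2, 0.3], [0.0, 0.5], [0.3, 0.1], [0.0, 0.8], [1.4, 0.2], [0.2, 1.2], [0.2, 1.3], [0.5, 0.9], [2.2, 0.7], [0.3, 0.6], [0.8, 0.9]]
shelf [ 5.91232226e+02  2.63399001e+02 -5.45924582e-02  5.71008702e+01] [[0.4, 0.2], [0.8, 1.0], [1.1, 1.1], [1.2, 1.9], [0.7, 1.5], [0.3, 0.9], [1.1, 1.0], [0.2, 0.0]]
```

```bash
cat >> h.py <<'E'
from scipy.linalg import expm,logm
from scipy.spatial.transform import Rotation as Ro
def M(p,rpy):
    A=np.eye(4);A[:3,:3]=Ro.from_euler('xyz',rpy).as_matrix();A[:3,3]=p;return A
def plan(pos,pitch,yaw,n,T0=None,seq=False):
    """TCP target: tool down, tilt pitch (front-down +) then yaw. rows of equal body increments"""
    s=ctrl.read_state()
    if T0 is None: T0=M(s['eef_pos'],s['tool_rot'])
    T1=np.eye(4);T1[:3,:3]=(Ro.from_euler('z',yaw)*Ro.from_euler('y',pitch)*Ro.from_euler('x',np.pi)).as_matrix();T1[:3,3]=pos
    D=expm(np.real(logm(np.linalg.inv(T0)@T1))/n)
    rv=Ro.from_matrix(D[:3,:3]).as_rotvec()/np.radians(45)
    print(n,'rows',np.append(rv,D[:3,3]/150).round(4).tolist(),'mm/row',np.linalg.norm(D[:3,3]).round(1),'deg/row',(np.linalg.norm(rv)*45).round(2))
    return T1
E
python3 - <<'E'
from h import *
T=plan([425,-13,170],0,-.114,18)
plan([425,-13,48],0,-.114,5,T)
E
```

```text
18 rows [-0.0, -0.0, 0.0259, 0.1157, -0.2211, 0.0227] mm/row 37.6 deg/row 1.17
5 rows [-0.0, -0.0, -0.0, -0.0, -0.0, 0.1627] mm/row 24.4 deg/row 0.0
```

Emit:
step_arm(
  series=[
    [[0, 0, 0.026, 0.1157, -0.2211, 0.0227, 0], [0, 0, 0.026, 0.1157, -0.2211, 0.0227, 0], [0, 0, 0.026, 0.1157, -0.2211, 0.0227, 0], [0, 0, 0.026, 0.1157, -0.2211, 0.0227, 0], [0, 0, 0.026, 0.1157, -0.2211, 0.0227, 0], [0, 0, 0.026, 0.1157, -0.2211, 0.0227, 0], [0, 0, 0.026, 0.1157, -0.2211, 0.0227, 0], [0, 0, 0.026, 0.1157, -0.2211, 0.0227, 0], [0, 0, 0.026, 0.1157, -0.2211, 0.0227, 0], [0, 0, 0.026, 0.1157, -0.2211, 0.0227, 0], [0, 0, 0.026, 0.1157, -0.2211, 0.0227, 0], [0, 0, 0.026, 0.1157, -0.2211, 0.0227, 0]],
  ],
)

```text
clock: 2.3
eef_pos: [313.3, -206.0, 190.6]
tool_rot: [3.141, -0.001, 0.006]
force: [0.4, -0.8, -0.1]
width: 85.0
gripper_force: 0.0
```

Emit:
step_arm(
  series=[
    [[0, 0, 0.026, 0.1157, -0.2211, 0.0227, 0], [0, 0, 0.026, 0.1157, -0.2211, 0.0227, 0], [0, 0, 0.026, 0.1157, -0.2211, 0.0227, 0], [0, 0, 0.026, 0.1157, -0.2211, 0.0227, 0], [0, 0, 0.026, 0.1157, -0.2211, 0.0227, 0], [0, 0, 0.026, 0.1157, -0.2211, 0.0227, 0], [0, 0, 0, 0, 0, 0, 0], [0, 0, 0, 0, 0, 0, 0]],
  ],
)

```text
clock: 3.1
eef_pos: [425.4, -12.4, 169.9]
tool_rot: [3.141, 0.0, -0.112]
force: [0.5, -1.4, -0.0]
width: 84.9
gripper_force: 0.0
```

Run:
```python
from h import *
print(ctrl.read_state())
plan([425,-13,48],0,-.114,6)
p=shot('side')
im=p['img'][170:290,290:430];cv2.imwrite('pics/s2.png',cv2.cvtColor(cv2.resize(im,None,fx=5,fy=5,interpolation=cv2.INTER_CUBIC),cv2.COLOR_RGB2BGR))
```

```text
{'clock': 3.1, 'qpos': array([-0.11074281,  0.42079589,  0.10036029,  2.18197257, -0.07912556,
        0.54238037, -1.63445586]), 'qd': array([ 0.0370138 , -0.01582562,  0.01960737,  0.0266511 ,  0.00208135,
        0.00425709,  0.00111544]), 'tau': array([ -1.36684075, -36.87129021,   0.55936452, -12.6280269 ,
        -0.09406434,  -0.12786067,  -0.04361125]), 'eef_pos': array([425.36755389, -12.42116077, 169.94548153]), 'tool_rot': array([ 3.14142816e+00,  2.74639369e-04, -1.12392625e-01]), 'force': array([ 0.5317437 , -1.39614996, -0.02821434]), 'torque': array([-0.06072743, -0.01282357,  0.01185937]), 'gripper_force': 0.0, 'width': 84.88437522066303}
6 rows [0.0, 0.0001, 0.0003, -0.0003, 0.0007, 0.1355] mm/row 20.3 deg/row 0.02
```

View pics/s2.png

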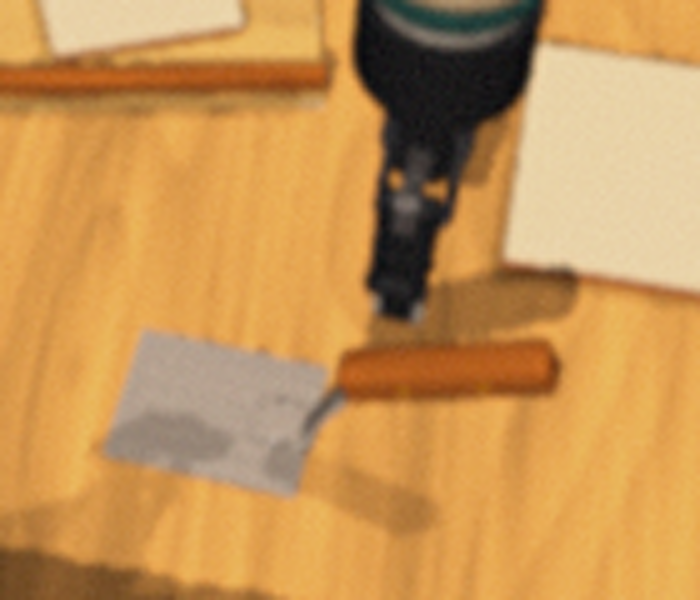

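The shank joins at the blade's rear edge, since the earlier dark patch has moved and was only shadow. The fingers stand above the handle's front half, so I can descend and close.

Emit:
step_arm(
  series=[
    [[0, 0, 0, 0, 0, 0.1355, 0], [0, 0, 0, 0, 0, 0.1355, 0], [0, 0, 0, 0, 0, 0.1355, 0], [0, 0, 0, 0, 0, 0.1355, 0], [0, 0, 0, 0, 0, 0.1355, 0], [0, 0, 0, 0, 0, 0.1355, 0], [0, 0, 0, 0, 0, 0, 0], [0, 0, 0, 0, 0, 0, 0.5], [0, 0, 0, 0, 0, 0, 0.65]],
  ],
)

```text
clock: 4.05
eef_pos: [423.4, -11.8, 59.5]
tool_rot: [-3.137, 0.007, -0.116]
force: [0.8, 0.0, -0.9]
width: 59.2
gripper_force: 0.0
```

Emit:
step_arm(
  series=[
    [[0, 0, 0, 0, 0, 0, 1], [0, 0, 0, 0, 0, 0, 1], [0, 0, 0, 0, 0, 0, 1], [0, 0, 0, 0, 0, 0, 1], [0, 0, 0, 0, 0, 0, 1], [0, 0, 0, 0, 0, 0, 1]],
  ],
)

```text
clock: 4.65
eef_pos: [423.5, -11.4, 59.3]
tool_rot: [-3.137, 0.007, -0.115]
force: [-1.0, -0.5, 5.5]
width: 20.9
gripper_force: 61.3
```

Run:
```python
from h import *
s=ctrl.read_state();print(s['eef_pos'],s['tool_rot'],s['force'],s['torque'],s['width'],s['gripper_force'])
p=shot('side');q=shot('top')
b=np.hstack([p['img'][200:290,290:420],q['img'][180:270,250:380]])
cv2.imwrite('pics/s3.png',cv2.cvtColor(cv2.resize(b,None,fx=3,fy=3,interpolation=cv2.INTER_CUBIC),cv2.COLOR_RGB2BGR))
```

```text
[423.51171288 -11.35437786  59.2816408 ] [-3.13679509  0.00699223 -0.11520046] [-1.01374522 -0.48358194  5.5441642 ] [-0.3286652   0.04056632 -0.00801152] 20.937590375493176 61.298943758010864
```

View pics/s3.png

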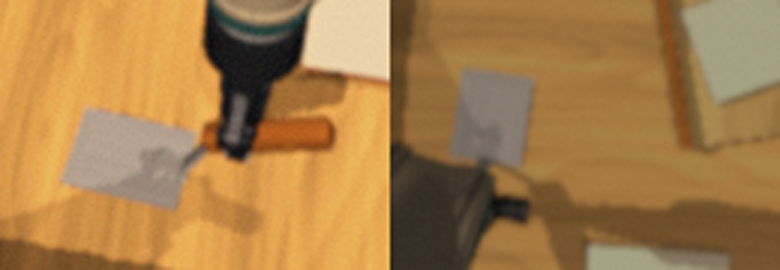

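The arm reached only z = 59, not 48, so the grip is about 11 mm high on the handle. I'll set the spatula down a bit farther out and regrasp it lower.

Run:
```python
from h import *
s=ctrl.read_state();print(s['qpos'])
T=plan([424,-12,90],0,-.114,3)
T=plan([510,-80,90],0,-.06,6,T)
T=plan([510,-80,61],0,-.06,4,T)
```

```text
[-0.11738258  0.65527933  0.12003702  2.26486879 -0.33161285  0.24405334
 -1.38518018]
3 rows [-0.002, 0.003, -0.0005, 0.0009, 0.0011, -0.0683] mm/row 10.2 deg/row 0.16
6 rows [0.0, 0.0, -0.0115, 0.1021, 0.0665, 0.0] mm/row 18.3 deg/row 0.52
4 rows [0.0, 0.0, -0.0, -0.0, -0.0, 0.0483] mm/row 7.3 deg/row 0.0
```

Emit:
step_arm(
  series=[
    [[0, 0, 0, 0, 0, -0.0683, 1], [0, 0, 0, 0, 0, -0.0683, 1], [0, 0, 0, 0, 0, -0.0683, 1], [0, 0, -0.0115, 0.102, 0.0665, 0, 1], [0, 0, -0.0115, 0.102, 0.0665, 0, 1], [0, 0, -0.0115, 0.102, 0.0665, 0, 1], [0, 0, -0.0115, 0.102, 0.0665, 0, 1], [0, 0, -0.0115, 0.102, 0.0665, 0, 1], [0, 0, -0.0115, 0.102, 0.0665, 0, 1], [0, 0, 0, 0, 0, 0, 1]],
  ],
)

```text
clock: 5.75
eef_pos: [511.8, -81.4, 89.4]
tool_rot: [-3.138, 0.004, -0.063]
force: [-0.2, 0.0, -1.7]
width: 21.1
gripper_force: 60.2
```

Emit:
step_arm(
  series=[
    [[0, 0, 0, 0, 0, 0.0483, 1], [0, 0, 0, 0, 0, 0.0483, 1], [0, 0, 0, 0, 0, 0.0483, 1], [0, 0, 0, 0, 0, 0, 1]],
  ],
)

```text
clock: 6.15
eef_pos: [507.6, -78.5, 65.4]
tool_rot: [-3.136, 0.011, -0.06]
force: [-0.9, 0.3, -1.7]
width: 20.8
gripper_force: 60.2
```

Run:
```python
from h import *
s=ctrl.read_state();print(s['eef_pos'],s['tool_rot'],s['force'],s['torque'],s['qpos'])
```

```text
[507.55612504 -78.5238414   65.39828733] [-3.13582679  0.01116722 -0.06024721] [-0.93398999  0.29673531 -1.72827118] [ 0.00595097  0.12269411 -0.00042771] [-0.00212825  0.70775782  0.15777364  2.02197849 -0.2533778   0.44198951
 -1.28177389]
```

Emit:
step_arm(
  series=[
    [[0, 0, 0, 0, 0, 0.02, 1], [0, 0, 0, 0, 0, 0.012, 1], [0, 0, 0, 0, 0, 0.0, 1]],
  ],
)

```text
clock: 6.45
eef_pos: [509.0, -79.2, 61.7]
tool_rot: [-3.136, 0.008, -0.061]
force: [-0.7, -0.1, -1.2]
width: 21.1
gripper_force: 60.3
```

Emit:
step_arm(
  series=[
    [[0, 0, 0, 0, 0, 0.0, 1], [0, 0, 0, 0, 0, 0.0, 0.8], [0, 0, 0, 0, 0, 0.0, 0.5], [0, 0, 0, 0, 0, 0.0, 0.5], [0, 0, 0, 0, 0, 0.0, 0.5]],
  ],
)

```text
clock: 6.95
eef_pos: [509.5, -79.3, 62.1]
tool_rot: [-3.136, 0.007, -0.061]
force: [-0.7, 0.0, -0.1]
width: 43.0
gripper_force: 0.0
```

Run:
```python
from h import *
s=ctrl.read_state();print(s['eef_pos'],s['tool_rot'],s['force'],s['torque'],s['qpos'])
T=plan([510,-79,47],0,-.06,4)
```

```text
[509.45239288 -79.33059138  62.14578622] [-3.1364403   0.00705166 -0.06087568] [-0.71702872  0.02797725 -0.13109214] [ 0.01452465  0.01607412 -0.03388187] [ 7.65097917e-04  7.13895734e-01  1.54872715e-01  2.02175665e+00
 -2.55439802e-01  4.31670941e-01 -1.27981988e+00]
4 rows [-0.0016, 0.0022, -0.0003, 0.001, -0.0005, 0.0252] mm/row 3.8 deg/row 0.13
```

Emit:
step_arm(
  series=[
    [[-0.0016, 0.0022, 0, 0.001, 0, 0.0252, 0.5], [-0.0016, 0.0022, 0, 0.001, 0, 0.0252, 0.5], [-0.0016, 0.0022, 0, 0.001, 0, 0.0252, 0.5], [-0.0016, 0.0022, 0, 0.001, 0, 0.0252, 0.5], [0, 0, 0, 0, 0, 0, 0.5], [0, 0, 0, 0, 0, 0, 1], [0, 0, 0, 0, 0, 0, 1], [0, 0, 0, 0, 0, 0, 1], [0, 0, 0, 0, 0, 0, 1], [0, 0, 0, 0, 0, 0, 1]],
  ],
)

```text
clock: 7.95
eef_pos: [509.8, -79.3, 46.9]
tool_rot: [-3.141, 0.001, -0.061]
force: [1.0, 0.3, -0.2]
width: 21.5
gripper_force: 59.3
```

Run:
```python
from h import *
s=ctrl.read_state();print(s['eef_pos'],s['tool_rot'],s['force'],s['torque'],s['qpos'])
p=shot('side');q=shot('top')
for P in (p,q):
  for n in ('spatula','spatula_tip','spatula_grip'):print(n,[(np.round(d['centre'],1).tolist(),round(d['score'],2)) for d in ctrl.recognise(P,n)][:2], proj(P,s['eef_pos']+np.array([0,0,19])).round(1),proj(P,s['eef_pos']+np.array([137,-9,-49])).round(1))
b=np.vstack([p['img'][170:290,220:400],q['img'][170:290,240:420]])
cv2.imwrite('pics/s4.png',cv2.cvtColor(cv2.resize(b,None,fx=2.5,fy=2.5,interpolation=cv2.INTER_CUBIC),cv2.COLOR_RGB2BGR))
```

```text
[509.75406502 -79.318345    46.85446227] [-3.14149789e+00  6.47971188e-04 -6.08957843e-02] [ 1.00401859  0.31634666 -0.18043176] [-0.07386876 -0.02724518 -0.00584847] [ 0.00384838  0.73984588  0.14533339  2.03264395 -0.26184034  0.38700269
 -1.27683765]
spatula [([306.9, 225.0], 0.73)] [337.6 218.6] [286.  225.2]
spatula_tip [([306.8, 224.0], 0.94), ([276.2, 166.7], 0.57)] [337.6 218.6] [286.  225.2]
spatula_grip [([310.9, 226.1], 0.59)] [337.6 218.6] [286.  225.2]
spatula [([306.7, 187.6], 0.67)] [299.2 219.9] [303.7 180. ]
spatula_tip [([302.5, 188.5], 0.91)] [299.2 219.9] [303.7 180. ]
spatula_grip [([303.6, 189.4], 0.69)] [299.2 219.9] [303.7 180. ]
```

View pics/s4.png

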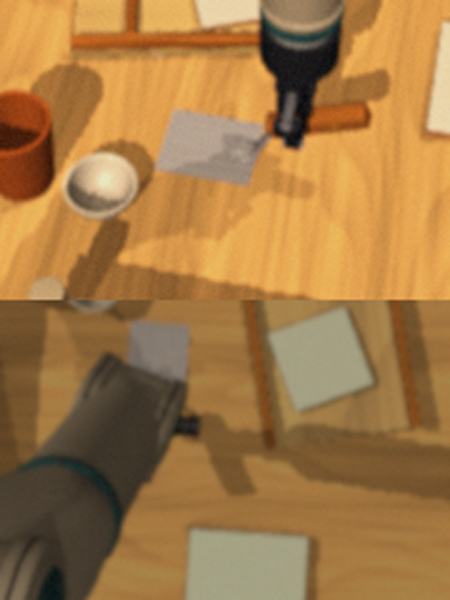

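The regrasp is good: the blade edge in both views matches the TCP-based prediction within about 1 px. The tip offset in the tool frame is (137, 0, 46.85). Next is the move to the tray mouth.

```bash
cat >> h.py <<'E'
OFF=np.array([137,0,46.85])
def rot(pitch,yaw): return (Ro.from_euler('z',yaw)*Ro.from_euler('y',pitch)*Ro.from_euler('x',np.pi)).as_matrix()
def ptip(tip,pitch,yaw,n,T0=None): return plan(np.array(tip)-rot(pitch,yaw)@OFF,pitch,yaw,n,T0)
TR=(609.6,-314.,.163)
def tray(x,y,z=0):
    c,s=np.cos(TR[2]),np.sin(TR[2]);return np.array([TR[0]+c*x-s*y,TR[1]+s*x+c*y,z])
def tipnow(fr=TR):
    s=ctrl.read_state();A=M(s['eef_pos'],s['tool_rot']);p=A[:3,:3]@OFF+A[:3,3]
    c,q=np.cos(fr[2]),np.sin(fr[2]);d=p-[fr[0],fr[1],0]
    f=A[:3,0]
    print('t',s['clock'],'tip',p.round(1),'in frame',[round(c*d[0]+q*d[1],1),round(-q*d[0]+c*d[1],1)],'pitch',round(-np.arcsin(f[2]),3),'yaw',round(np.arctan2(f[1],f[0]),3),'roll',round(np.arcsin(A[2,1]),3),'F',s['force'].round(1),'M',s['torque'].round(2),'q6',s['qpos'][5].round(2))
E
python3 - <<'E'
from h import *
T=ptip([647,-87,80],0,-.061,4)
T=ptip(tray(-95,15,60),.02,.163,14,T)
T=ptip(tray(-95,15,16),.02,.163,4,T)
E
```

```text
4 rows [-0.0, 0.0002, 0.0, 0.0008, -0.0011, -0.1334] mm/row 20.0 deg/row 0.01
14 rows [-0.0002, -0.0018, -0.0204, -0.0677, 0.1203, 0.0089] mm/row 20.8 deg/row 0.92
4 rows [-0.0, 0.0, 0.0, 0.0015, -0.0, 0.0733] mm/row 11.0 deg/row 0.0
```

Emit:
step_arm(
  series=[
    [[0, 0, 0, 0, 0, -0.1334, 1], [0, 0, 0, 0, 0, -0.1334, 1], [0, 0, 0, 0, 0, -0.1334, 1], [0, 0, 0, 0, 0, -0.1334, 1], [0, -0.0018, -0.0204, -0.0677, 0.1203, 0.0089, 1], [0, -0.0018, -0.0204, -0.0677, 0.1203, 0.0089, 1], [0, -0.0018, -0.0204, -0.0677, 0.1203, 0.0089, 1], [0, -0.0018, -0.0204, -0.0677, 0.1203, 0.0089, 1], [0, -0.0018, -0.0204, -0.0677, 0.1203, 0.0089, 1], [0, -0.0018, -0.0204, -0.0677, 0.1203, 0.0089, 1], [0, -0.0018, -0.0204, -0.0677, 0.1203, 0.0089, 1], [0, -0.0018, -0.0204, -0.0677, 0.1203, 0.0089, 1]],
  ],
)

```text
clock: 9.55
eef_pos: [426.6, -223.4, 116.1]
tool_rot: [-3.14, 0.014, 0.068]
force: [-0.4, 0.1, -2.3]
width: 21.1
gripper_force: 59.2
```

Emit:
step_arm(
  series=[
    [[0, -0.0018, -0.0204, -0.0677, 0.1203, 0.0089, 1], [0, -0.0018, -0.0204, -0.0677, 0.1203, 0.0089, 1], [0, -0.0018, -0.0204, -0.0677, 0.1203, 0.0089, 1], [0, -0.0018, -0.0204, -0.0677, 0.1203, 0.0089, 1], [0, -0.0018, -0.0204, -0.0677, 0.1203, 0.0089, 1], [0, -0.0018, -0.0204, -0.0677, 0.1203, 0.0089, 1], [0, 0, 0, 0, 0, 0, 1], [0, 0, 0, 0, 0, 0, 1]],
  ],
)

```text
clock: 10.35
eef_pos: [378.1, -336.8, 108.9]
tool_rot: [-3.138, 0.021, 0.162]
force: [-0.3, 0.6, -2.1]
width: 21.1
gripper_force: 59.2
```

Run:
```python
from h import *
tipnow()
T=ptip(tray(-95,15,15),.02,.163,5)
p=shot('side');q=shot('top')
b=np.vstack([p['img'][110:230,240:440],q['img'][130:270,300:500]])
cv2.imwrite('pics/s5.png',cv2.cvtColor(cv2.resize(b,None,fx=2.3,fy=2.3,interpolation=cv2.INTER_CUBIC),cv2.COLOR_RGB2BGR))
for P in(p,q):print(proj(P,tray(-95,15,60)).round(1),[proj(P,tray(107,y,26)).round(1).tolist() for y in(-90,90)])
```

```text
t 10.35 tip [ 512.2 -314.7   59.2] in frame [np.float64(-96.2), np.float64(15.1)] pitch 0.021 yaw 0.162 roll -0.004 F [-0.3  0.6 -2.1] M [-0.04  0.09  0.02] q6 0.53
5 rows [-0.001, 0.0003, -0.0002, 0.0027, 0.0002, 0.0591] mm/row 8.9 deg/row 0.05
[346.7 153.6] [[277.2, 136.9], [274.6, 182.3]]
[373.  219.9] [[393.3, 155.5], [339.7, 163.3]]
```

View pics/s5.png

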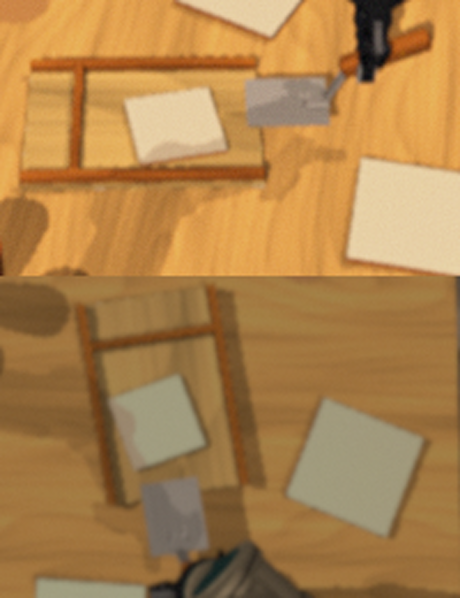

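The blade hangs above the tray mouth and faces the tile, with the edge at about (374,219) in the top view, as predicted. I'll lower it to the floor now.

Emit:
step_arm(
  series=[
    [[0, 0, 0, 0.0027, 0, 0.0591, 1], [0, 0, 0, 0.0027, 0, 0.0591, 1], [0, 0, 0, 0.0027, 0, 0.0591, 1], [0, 0, 0, 0.0027, 0, 0.0591, 1], [0, 0, 0, 0.0027, 0, 0.0591, 1], [0, 0, 0, 0, 0, 0, 1], [0, 0, 0, 0, 0, 0, 1]],
  ],
)

```text
clock: 11.15
eef_pos: [379.6, -336.9, 64.6]
tool_rot: [-3.139, 0.021, 0.163]
force: [0.7, 0.2, -1.9]
width: 21.5
gripper_force: 59.1
```

Run:
```python
from h import *
tipnow()
```

```text
t 11.15 tip [ 513.7 -314.7   14.9] in frame [np.float64(-94.7), np.float64(14.9)] pitch 0.021 yaw 0.163 roll -0.003 F [ 0.7  0.2 -1.9] M [-0.06  0.06  0.03] q6 0.43
```

Emit:
step_arm(
  series=[
    [[0, 0, 0, 0, 0, 0.014, 1], [0, 0, 0, 0, 0, 0, 1]],
  ],
)

```text
clock: 11.35
eef_pos: [379.8, -337.1, 63.0]
tool_rot: [-3.139, 0.02, 0.163]
force: [0.1, -0.6, -2.0]
width: 21.4
gripper_force: 59.1
```

Run:
```python
from h import *
tipnow()
```

```text
t 11.35 tip [ 514.  -314.9   13.4] in frame [np.float64(-94.5), np.float64(14.7)] pitch 0.02 yaw 0.163 roll -0.002 F [ 0.1 -0.6 -2. ] M [-0.01  0.05  0.02] q6 0.42
```

Emit:
step_arm(
  series=[
    [[0, 0, 0, 0, 0, 0.012, 1], [0, 0, 0, 0, 0, 0.006, 1], [0, 0, 0, 0, 0, 0, 1]],
  ],
)

```text
clock: 11.65
eef_pos: [379.7, -337.3, 60.5]
tool_rot: [-3.14, 0.02, 0.163]
force: [-1.7, -0.4, 3.7]
width: 21.4
gripper_force: 60.0
```

Run:
```python
from h import *
tipnow()
```

```text
t 11.65 tip [ 513.9 -315.1   10.9] in frame [np.float64(-94.6), np.float64(14.4)] pitch 0.02 yaw 0.163 roll -0.002 F [-1.7 -0.4  3.7] M [ 0.06 -0.13  0.08] q6 0.42
```

Floor contact felt at about 5 N. I'll push in.

Emit:
step_arm(
  series=[
    [[0, 0, 0, 0.04, 0, -0.0008, 1], [0, 0, 0, 0.04, 0, -0.0008, 1], [0, 0, 0, 0.04, 0, -0.0008, 1], [0, 0, 0, 0.04, 0, -0.0008, 1], [0, 0, 0, 0.04, 0, -0.0008, 1], [0, 0, 0, 0.04, 0, -0.0008, 1], [0, 0, 0, 0.04, 0, -0.0008, 1], [0, 0, 0, 0.04, 0, -0.0008, 1], [0, 0, 0, 0.04, 0, -0.0008, 1], [0, 0, 0, 0.04, 0, -0.0008, 1], [0, 0, 0, 0, 0, 0, 1]],
  ],
)

```text
clock: 12.75
eef_pos: [440.6, -326.9, 60.3]
tool_rot: [-3.14, 0.019, 0.165]
force: [-0.4, -0.7, 2.3]
width: 21.6
gripper_force: 59.9
```

Run:
```python
from h import *
tipnow()
```

```text
t 12.75 tip [ 574.8 -304.5   10.8] in frame [np.float64(-32.8), np.float64(15.0)] pitch 0.019 yaw 0.165 roll -0.002 F [-0.4 -0.7  2.3] M [ 0.09 -0.61  0.04] q6 0.49
```

Emit:
step_arm(
  series=[
    [[0, 0, 0, 0.03, 0, -0.0006, 1], [0, 0, 0, 0.03, 0, -0.0006, 1], [0, 0, 0, 0.03, 0, -0.0006, 1], [0, 0, 0, 0.03, 0, -0.0006, 1], [0, 0, 0, 0.03, 0, -0.0006, 1], [0, 0, 0, 0.03, 0, -0.0006, 1], [0, 0, 0, 0.03, 0, -0.0006, 1], [0, 0, 0, 0.03, 0, -0.0006, 1], [0, 0, 0, 0.03, 0, -0.0006, 1], [0, 0, 0, 0, 0, 0, 1]],
  ],
)

```text
clock: 13.75
eef_pos: [480.3, -320.4, 60.1]
tool_rot: [-3.14, 0.019, 0.164]
force: [0.4, -0.3, 2.4]
width: 21.1
gripper_force: 59.7
```

Run:
```python
from h import *
tipnow()
p=shot('side');q=shot('top')
b=np.vstack([p['img'][110:230,240:440],q['img'][130:270,300:500]])
cv2.imwrite('pics/s6.png',cv2.cvtColor(cv2.resize(b,None,fx=2.3,fy=2.3,interpolation=cv2.INTER_CUBIC),cv2.COLOR_RGB2BGR))
```

```text
t 13.75 tip [ 614.5 -298.    10.6] in frame [np.float64(7.4), np.float64(15.0)] pitch 0.019 yaw 0.164 roll -0.002 F [ 0.4 -0.3  2.4] M [-0.1  -0.38 -0.01] q6 0.55
```

View pics/s6.png

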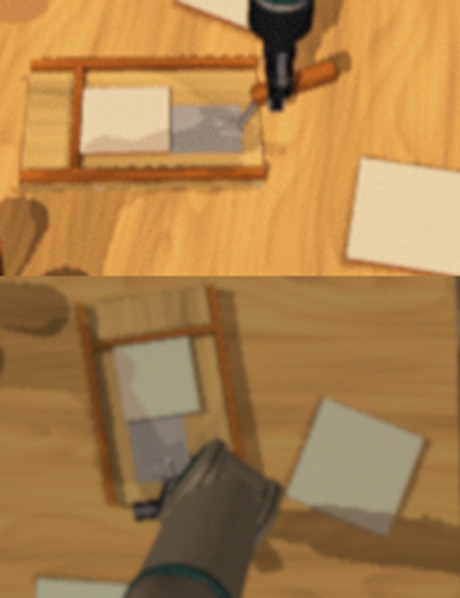

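The tile lies square against the back lath with the blade's edge just under it, and the blade seems about 10 mm left of the tile's middle. I'll check that.

Run:
```python
from h import *
p=shot('side');q=shot('top')
c,s=np.cos(TR[2]),np.sin(TR[2])
def tf(X): d=X-[TR[0],TR[1],0];return [round(c*d[0]+s*d[1],1),round(-s*d[0]+c*d[1],1)]
ft=lambda x,y:(x/2.3+300,130+(y-276)/2.3)
fs=lambda x,y:(x/2.3+240,110+y/2.3)
for l in[(128,421),(202,410),(113,347),(188,337)]:
    u=sub(q,[ft(*l)],2)[0];print(np.round(u-ft(*l),1),tf(atz(q,u,22)))
for l in[(170,152),(168,88),(82,90),(80,152)]:
    u=sub(p,[fs(*l)],2)[0];print(np.round(u-fs(*l),1),tf(atz(p,u,22)))
for l in[(243,105),(243,152)]:
    u=fs(*l);print('blade rear',tf(atz(p,u,15)))
```

```text
[ 0.1 -1. ] [np.float64(5.0), np.float64(51.7)]
[-1.6 -0.9] [np.float64(5.7), np.float64(-50.5)]
[ 0.2 -0.1] [np.float64(111.6), np.float64(56.8)]
[-0.7 -0.2] [np.float64(111.1), np.float64(-50.2)]
[-1.2 -1.6] [np.float64(1.5), np.float64(58.7)]
[-0.4 -0.1] [np.float64(1.3), np.float64(-45.3)]
[0.  0.3] [np.float64(109.7), np.float64(-41.5)]
[-0.4 -0.6] [np.float64(109.0), np.float64(61.4)]
blade rear [np.float64(-95.5), np.float64(-20.5)]
blade rear [np.float64(-91.7), np.float64(59.7)]
```

Emit:
step_arm(
  series=[
    [[0, 0, 0, -0.045, 0, 0, 1], [0, 0, 0, -0.045, 0, 0, 1], [0, 0, 0, -0.045, 0, -0.004, 1], [0, 0, 0, 0, 0.033, 0, 1], [0, 0, 0, 0, 0.033, 0, 1], [0, 0, 0, 0, 0, 0, 1], [0, 0, 0, 0.04, 0, -0.0008, 1], [0, 0, 0, 0.04, 0, -0.0008, 1], [0, 0, 0, 0.04, 0, -0.0008, 1], [0, 0, 0, 0.04, 0, -0.0008, 1], [0, 0, 0, 0, 0, 0, 1]],
  ],
)

```text
clock: 15.05
eef_pos: [485.8, -329.2, 60.9]
tool_rot: [-3.139, 0.019, 0.165]
force: [1.5, 0.1, -2.5]
width: 21.3
gripper_force: 59.3
```

Run:
```python
from h import *
tipnow()
```

```text
t 15.05 tip [ 620.  -306.7   11.4] in frame [np.float64(11.5), np.float64(5.5)] pitch 0.019 yaw 0.165 roll -0.002 F [ 1.5  0.1 -2.5] M [-0.05 -0.16  0.02] q6 0.57
```

Emit:
step_arm(
  series=[
    [[0, 0, 0, 0.04, 0, 0, 1], [0, 0, 0, 0.04, 0, 0, 1], [0, 0, 0, 0.04, 0, -0.0008, 1], [0, 0, 0, 0.04, 0, -0.0008, 1], [0, 0, 0, 0.04, 0, -0.0008, 1], [0, 0, 0, 0.04, 0, -0.0008, 1], [0, 0, 0, 0.04, 0, -0.0008, 1], [0, 0, 0, 0.04, 0, -0.0008, 1], [0, 0, 0, 0.04, 0, -0.0008, 1], [0, 0, 0, 0.04, 0, -0.0008, 1], [0, 0, 0, 0, 0, 0, 1]],
  ],
)

```text
clock: 16.15
eef_pos: [545.0, -319.7, 60.8]
tool_rot: [-3.14, 0.019, 0.164]
force: [1.8, -0.4, -1.7]
width: 21.7
gripper_force: 59.3
```

Run:
```python
from h import *
tipnow()
```

```text
t 16.15 tip [ 679.3 -297.3   11.4] in frame [np.float64(71.4), np.float64(5.1)] pitch 0.019 yaw 0.164 roll -0.002 F [ 1.8 -0.4 -1.7] M [-0.16 -0.13 -0.02] q6 0.65
```

Low force, so the blade is sliding under. On to about 101 mm.

Emit:
step_arm(
  series=[
    [[0, 0, 0, 0.035, 0, -0.0007, 1], [0, 0, 0, 0.035, 0, -0.0007, 1], [0, 0, 0, 0.035, 0, -0.0007, 1], [0, 0, 0, 0.035, 0, -0.0007, 1], [0, 0, 0, 0.03, 0, -0.0006, 1], [0, 0, 0, 0.025, 0, 0, 1], [0, 0, 0, 0, 0, 0, 1]],
  ],
)

```text
clock: 16.85
eef_pos: [566.8, -316.2, 60.4]
tool_rot: [-3.136, 0.03, 0.162]
force: [-13.8, -1.1, 8.8]
width: 21.3
gripper_force: 60.6
```

Run:
```python
from h import *
tipnow()
p=shot('side');q=shot('top')
b=np.vstack([p['img'][110:230,240:440],q['img'][130:270,300:500]])
cv2.imwrite('pics/s7.png',cv2.cvtColor(cv2.resize(b,None,fx=2.3,fy=2.3,interpolation=cv2.INTER_CUBIC),cv2.COLOR_RGB2BGR))
```

```text
t 16.85 tip [ 700.5 -294.1    9.4] in frame [np.float64(92.9), np.float64(4.9)] pitch 0.03 yaw 0.162 roll -0.005 F [-13.8  -1.1   8.8] M [-0.29  2.22  0.15] q6 0.71
```

View pics/s7.png

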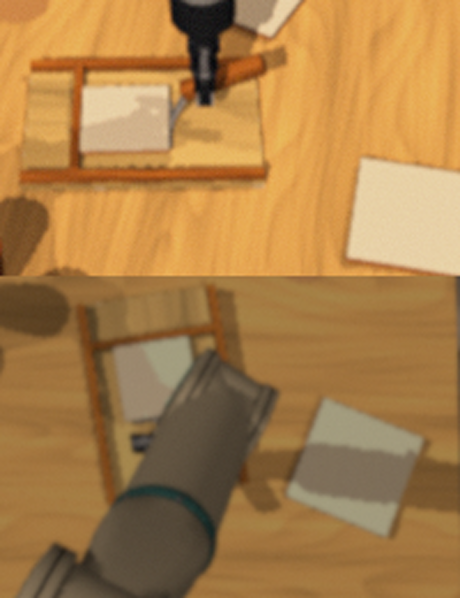

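The tile is fully on the blade and just met the shank at 14 N. I'll back off slightly, tilt the tip up a touch and lift.

Emit:
step_arm(
  series=[
    [[0, 0, 0, -0.035, 0, 0, 1], [0, 0, 0, -0.02, 0, -0.01, 1], [0, 0.02, 0, 0, 0, -0.02, 1], [0, 0.02, 0, 0, 0, -0.02, 1], [0, 0.01, 0, 0, 0, -0.02, 1], [0, 0, 0, 0, 0, -0.02, 1], [0, 0, 0, 0, 0, -0.03, 1], [0, 0, 0, 0, 0, -0.03, 1], [0, 0, 0, 0, 0, 0, 1]],
  ],
)

```text
clock: 17.85
eef_pos: [564.7, -316.9, 84.3]
tool_rot: [-3.14, -0.02, 0.164]
force: [-0.3, -0.4, -4.4]
width: 21.3
gripper_force: 58.9
```

Run:
```python
from h import *
tipnow()
```

```text
t 17.85 tip [ 700.8 -294.4   40.2] in frame [np.float64(93.1), np.float64(4.5)] pitch -0.02 yaw 0.164 roll -0.002 F [-0.3 -0.4 -4.4] M [-0.09  0.29  0.03] q6 0.68
```

Fz rose by 2.3 N, so the tile is up. Before carrying it over I'll fit the shelf precisely from its edges, and check the tile's tilt numerically.

```bash
cat > shelf.py <<'E'
from h import *
from scipy.optimize import least_squares
def contour(P,seed,roi):
    hsv=cv2.cvtColor(P['img'],cv2.COLOR_RGB2HSV);m=((hsv[...,1]<85)&(hsv[...,2]>110)).astype(np.uint8)
    k=np.zeros_like(m);k[roi[1]:roi[3],roi[0]:roi[2]]=1;m*=k
    m=cv2.morphologyEx(m,cv2.MORPH_OPEN,np.ones((3,3)))
    n,l=cv2.connectedComponents(m);m=(l==l[seed[1],seed[0]]).astype(np.uint8)
    c=max(cv2.findContours(m,cv2.RETR_EXTERNAL,cv2.CHAIN_APPROX_NONE)[0],key=cv2.contourArea)[:,0,:].astype(float)
    return c[(c[:,1]<397)&(c[:,1]>2)],m.sum()
if __name__=='__main__':
    T=shot('top');S=shot('side')
    cs=[];
    for P,sd,roi in((T,(190,200),(140,130,245,250)),(S,(280,340),(190,270,370,400))):
        hs=cv2.cvtColor(P['img'],cv2.COLOR_RGB2HSV)[sd[1],sd[0]];c,a=contour(P,sd,roi);print(hs,a,c.min(0),c.max(0));cs.append((P,c))
    def res(v):
        o=[]
        for P,c in cs:
            X=np.array([atz(P,u,v[3])[:2] for u in c])-v[:2]
            C,s=np.cos(v[2]),np.sin(v[2]);x=C*X[:,0]+s*X[:,1];y=-s*X[:,0]+C*X[:,1]
            o.append(np.maximum(abs(x)-135,abs(y)-115))
        return np.concatenate(o)
    r=least_squares(res,[591,263,-.06,62],loss='soft_l1',f_scale=2);print(r.x,np.median(abs(res(r.x))))
E
python3 shelf.py
```

```text
[ 28  44 161] 5534 [154. 151.] [229. 236.]
[ 22  53 230] 11785 [211. 292.] [348. 396.]
[ 5.92375177e+02  2.64933403e+02 -6.88325160e-02  4.94854074e+01] 4.109420805596244
```

Emit:
step_arm(
  series=[
    [[0, 0, 0, 0, 0, -0.06, 1], [0, 0, 0, 0, 0, -0.1, 1], [0, 0, 0, 0, 0, -0.12, 1], [0, 0, 0, 0, 0, -0.12, 1], [0, 0, 0, 0, 0, -0.12, 1], [0, 0, 0, 0, 0, -0.1, 1], [0, 0, 0, 0, 0, -0.06, 1], [0, 0, 0, 0, 0, 0, 1], [0, 0, 0, 0, 0, 0, 1]],
  ],
)

```text
clock: 18.85
eef_pos: [561.9, -317.1, 185.4]
tool_rot: [-3.139, -0.019, 0.163]
force: [-0.0, 0.5, -2.7]
width: 21.1
gripper_force: 59.0
```

Run:
```python
from h import *
tipnow()
for n in('side','top'):
    P=shot(n);print(n,[(np.round(d['centre'],1).tolist(),round(d['score'],2)) for d in ctrl.recognise(P,'tile')])
    s=ctrl.read_state();A=M(s['eef_pos'],s['tool_rot'])
    print('expected tile ctr',proj(P,A[:3,:3]@(OFF+[-47,0,-12])+A[:3,3]).round(1))
    cv2.imwrite(f'pics/lift_{n}.png',cv2.cvtColor(P['img'],cv2.COLOR_RGB2BGR))
```

```text
t 18.85 tip [ 697.9 -294.5  141.1] in frame [np.float64(90.3), np.float64(4.9)] pitch -0.019 yaw 0.163 roll -0.003 F [-0.   0.5 -2.7] M [-0.04  0.37  0.  ] q6 0.87
side [([357.4, 103.9], 0.9), ([423.9, 207.6], 0.75), ([294.6, 130.2], 0.74), ([340.0, 109.1], 0.42), ([275.9, 347.8], 0.3)]
expected tile ctr [296.7 127.5]
top [([455.7, 212.9], 0.93), ([373.4, 163.9], 0.72), ([327.3, 275.2], 0.64)]
expected tile ctr [373.3 172.7]
```

The tile rides on the blade: it is detected at (295,130), where expected. Next is the carry to the shelf at height, yawing to shelf-square.

```bash
cat >> h.py <<'E'
SH=(592.,265.,-.069)
def shelf(x,y,z):
    c,s=np.cos(SH[2]),np.sin(SH[2]);return np.array([SH[0]+c*x-s*y,SH[1]+s*x+c*y,z])
E
python3 - <<'E'
from h import *
tipnow()
T=ptip(shelf(36,0,145),0,SH[2],28)
T0=T
A=T;print(A[:3,3])
E
```

```text
t 19.05 tip [ 697.5 -294.4  139.9] in frame [np.float64(89.9), np.float64(5.1)] pitch -0.017 yaw 0.163 roll -0.004 F [ 0.1 -0.1 -3.7] M [-0.02  0.33  0.  ] q6 0.87
28 rows [-0.0003, -0.0008, 0.0106, -0.0095, -0.1412, -0.0015] mm/row 21.2 deg/row 0.48
[491.24033512 271.96347141 191.85      ]
```

Emit:
step_arm(
  series=[
    [[0, 0, 0.0037, -0.0033, -0.0494, -0.0005, 1], [0, 0, 0.0069, -0.0062, -0.0918, -0.001, 1], [0, -0.001, 0.0106, -0.0095, -0.1412, -0.0015, 1], [0, -0.001, 0.0106, -0.0095, -0.1412, -0.0015, 1], [0, -0.001, 0.0106, -0.0095, -0.1412, -0.0015, 1], [0, -0.001, 0.0106, -0.0095, -0.1412, -0.0015, 1], [0, -0.001, 0.0106, -0.0095, -0.1412, -0.0015, 1], [0, -0.001, 0.0106, -0.0095, -0.1412, -0.0015, 1], [0, -0.001, 0.0106, -0.0095, -0.1412, -0.0015, 1], [0, -0.001, 0.0106, -0.0095, -0.1412, -0.0015, 1], [0, -0.001, 0.0106, -0.0095, -0.1412, -0.0015, 1], [0, -0.001, 0.0106, -0.0095, -0.1412, -0.0015, 1]],
  ],
)

```text
clock: 20.25
eef_pos: [517.4, -85.7, 188.5]
tool_rot: [-3.137, -0.01, 0.072]
force: [-0.3, 0.1, -2.5]
width: 21.1
gripper_force: 58.9
```

Emit:
step_arm(
  series=[
    [[0, -0.001, 0.0106, -0.0095, -0.1412, -0.0015, 1], [0, -0.001, 0.0106, -0.0095, -0.1412, -0.0015, 1], [0, -0.001, 0.0106, -0.0095, -0.1412, -0.0015, 1], [0, -0.001, 0.0106, -0.0095, -0.1412, -0.0015, 1], [0, -0.001, 0.0106, -0.0095, -0.1412, -0.0015, 1], [0, -0.001, 0.0106, -0.0095, -0.1412, -0.0015, 1], [0, -0.001, 0.0106, -0.0095, -0.1412, -0.0015, 1], [0, -0.001, 0.0106, -0.0095, -0.1412, -0.0015, 1], [0, -0.001, 0.0106, -0.0095, -0.1412, -0.0015, 1], [0, -0.001, 0.0106, -0.0095, -0.1412, -0.0015, 1], [0, -0.001, 0.0106, -0.0095, -0.1412, -0.0015, 1], [0, -0.001, 0.0106, -0.0095, -0.1412, -0.0015, 1]],
  ],
)

```text
clock: 21.45
eef_pos: [493.1, 167.5, 192.2]
tool_rot: [-3.136, 0.0, -0.027]
force: [-0.2, 0.5, -3.2]
width: 20.9
gripper_force: 59.0
```

Emit:
step_arm(
  series=[
    [[0, -0.001, 0.0106, -0.0095, -0.1412, -0.0015, 1], [0, -0.001, 0.0106, -0.0095, -0.1412, -0.0015, 1], [0, -0.001, 0.0106, -0.0095, -0.1412, -0.0015, 1], [0, -0.001, 0.0106, -0.0095, -0.1412, -0.0015, 1], [0, 0, 0.0069, -0.0062, -0.0918, -0.001, 1], [0, 0, 0.0037, -0.0033, -0.0494, -0.0005, 1], [0, 0, 0, 0, 0, 0, 1], [0, 0, 0, 0, 0, 0, 1]],
  ],
)

```text
clock: 22.25
eef_pos: [492.1, 270.5, 193.6]
tool_rot: [-3.138, 0.003, -0.071]
force: [-0.7, -0.8, -4.7]
width: 21.1
gripper_force: 59.0
```

Run:
```python
from h import *
tipnow(SH)
s=ctrl.read_state();A=M(s['eef_pos'],s['tool_rot'])
cs=[(17,55),(17,-55),(-93,-55),(-93,55)]
for n in('side','top'):
    P=shot(n);print(n,[(np.round(d['centre'],1).tolist(),round(d['score'],2)) for d in ctrl.recognise(P,'tile')])
    print('expected tile ctr',proj(P,A[:3,:3]@(OFF+[-38,0,-12])+A[:3,3]).round(1))
    e=np.array([proj(P,A[:3,:3]@(OFF+[x,y,-12])+A[:3,3]) for x,y in cs])
    c=sub(P,e,5);print('expected corners',e.round(1).tolist(),'found-exp',(c-e).round(1).tolist())
    cv2.imwrite(f'pics/carry_{n}.png',cv2.cvtColor(P['img'],cv2.COLOR_RGB2BGR))
```

```text
t 22.25 tip [628.6 261.  146.4] in frame [np.float64(36.8), np.float64(-1.5)] pitch 0.003 yaw -0.071 roll -0.003 F [-0.7 -0.8 -4.7] M [0.02 0.22 0.04] q6 0.79
side [([424.3, 208.8], 0.91), ([274.6, 328.1], 0.57)]
expected tile ctr [275.6 324.5]
expected corners [[256.9, 294.5], [239.7, 345.2], [296.0, 357.1], [309.5, 304.9]] found-exp [[-0.0, 0.0], [0.5, 0.7], [1.8, -3.6], [-0.8, 1.2]]
top [([454.8, 211.7], 0.97), ([183.4, 186.6], 0.59), ([339.0, 283.6], 0.57)]
expected tile ctr [181.7 189.4]
expected corners [[202.4, 172.6], [165.3, 169.4], [160.8, 206.3], [198.2, 209.6]] found-exp [[1.1, 0.5], [0.0, 0.0], [1.5, 1.8], [0.9, -0.2]]
```

The tile is on the blade where expected. Now tilt to about 6° nose-down and descend to feel for the shelf.

Run:
```python
from h import *
T=ptip(shelf(36,0,84),.1,SH[2],10)
T=ptip(shelf(36,0,60),.1,SH[2],12,T)
```

```text
10 rows [-0.0005, -0.0124, -0.0003, 0.0043, -0.0009, 0.0328] mm/row 5.0 deg/row 0.56
12 rows [-0.0, -0.0, 0.0, 0.0013, 0.0, 0.0133] mm/row 2.0 deg/row 0.0
```

Emit:
step_arm(
  series=[
    [[0, -0.0124, 0, 0.0043, -0.001, 0.0328, 1], [0, -0.0124, 0, 0.0043, -0.001, 0.0328, 1], [0, -0.0124, 0, 0.0043, -0.001, 0.0328, 1], [0, -0.0124, 0, 0.0043, -0.001, 0.0328, 1], [0, -0.0124, 0, 0.0043, -0.001, 0.0328, 1], [0, -0.0124, 0, 0.0043, -0.001, 0.0328, 1], [0, -0.0124, 0, 0.0043, -0.001, 0.0328, 1], [0, -0.0124, 0, 0.0043, -0.001, 0.0328, 1], [0, -0.0124, 0, 0.0043, -0.001, 0.0328, 1], [0, -0.0124, 0, 0.0043, -0.001, 0.0328, 1], [0, 0, 0, 0, 0, 0, 1], [0, 0, 0, 0, 0, 0, 1]],
  ],
)

```text
clock: 23.65
eef_pos: [496.5, 273.0, 144.1]
tool_rot: [-3.137, 0.1, -0.069]
force: [-0.2, 0.6, -3.8]
width: 21.1
gripper_force: 59.0
```

Run:
```python
from h import *
tipnow(SH)
```

```text
t 23.65 tip [627.8 264.   83.8] in frame [np.float64(35.8), np.float64(1.5)] pitch 0.1 yaw -0.069 roll -0.004 F [-0.2  0.6 -3.8] M [0.05 0.11 0.02] q6 0.82
```

Emit:
step_arm(
  series=[
    [[0, 0, 0, 0.0013, 0, 0.0133, 1], [0, 0, 0, 0.0013, 0, 0.0133, 1], [0, 0, 0, 0.0013, 0, 0.0133, 1], [0, 0, 0, 0, 0, 0, 1]],
  ],
)

```text
clock: 24.05
eef_pos: [496.2, 273.0, 138.0]
tool_rot: [-3.137, 0.1, -0.069]
force: [-0.2, 0.0, -3.5]
width: 21.0
gripper_force: 59.0
```

Emit:
step_arm(
  series=[
    [[0, 0, 0, 0.0013, 0, 0.0133, 1], [0, 0, 0, 0.0013, 0, 0.0133, 1], [0, 0, 0, 0, 0, 0, 1]],
  ],
)

```text
clock: 24.35
eef_pos: [496.2, 273.0, 133.9]
tool_rot: [-3.137, 0.101, -0.069]
force: [0.5, 0.1, -3.9]
width: 21.4
gripper_force: 59.0
```

Emit:
step_arm(
  series=[
    [[0, 0, 0, 0.0013, 0, 0.0133, 1], [0, 0, 0, 0.0013, 0, 0.0133, 1], [0, 0, 0, 0, 0, 0, 1]],
  ],
)

```text
clock: 24.65
eef_pos: [496.2, 273.0, 129.9]
tool_rot: [-3.137, 0.101, -0.069]
force: [0.6, -0.4, -3.4]
width: 21.3
gripper_force: 59.0
```

Emit:
step_arm(
  series=[
    [[0, 0, 0, 0.0013, 0, 0.0133, 1], [0, 0, 0, 0.0013, 0, 0.01, 1], [0, 0, 0, 0, 0, 0, 1]],
  ],
)

```text
clock: 24.95
eef_pos: [496.3, 273.0, 126.4]
tool_rot: [-3.137, 0.1, -0.069]
force: [-0.3, 0.1, -3.9]
width: 21.2
gripper_force: 59.0
```

Tip is at about 66 mm with no contact yet.

Emit:
step_arm(
  series=[
    [[0, 0, 0, 0.001, 0, 0.01, 1], [0, 0, 0, 0.001, 0, 0.01, 1], [0, 0, 0, 0, 0, 0, 1]],
  ],
)

```text
clock: 25.25
eef_pos: [496.6, 273.3, 124.0]
tool_rot: [-3.137, 0.1, -0.069]
force: [-0.9, -0.0, 0.3]
width: 21.5
gripper_force: 59.6
```

Emit:
step_arm(
  series=[
    [[0, 0, 0, 0.001, 0, 0.01, 1], [0, 0, 0, 0.001, 0, 0.01, 1], [0, 0, 0, 0, 0, 0, 1]],
  ],
)

```text
clock: 25.55
eef_pos: [496.6, 273.5, 121.1]
tool_rot: [-3.136, 0.099, -0.069]
force: [-4.3, 1.4, 4.7]
width: 21.2
gripper_force: 60.0
```

Contact at tip z ≈ 63.5. I'll ease off 2 mm, then tilt about the tip.

Run:
```python
from h import *
tipnow(SH)
T=ptip(shelf(36,0,62.5),.1,SH[2],1)
T=ptip(shelf(36,0,63),.26,SH[2],10,T)
T=ptip(shelf(-80,0,63),.26,SH[2],24,T)
```

```text
t 25.55 tip [627.9 264.7  60.9] in frame [np.float64(35.9), np.float64(2.2)] pitch 0.099 yaw -0.069 roll -0.005 F [-4.3  1.4  4.7] M [-0.12  0.03 -0.08] q6 0.77
1 rows [-0.0066, -0.0007, 0.0002, -0.0001, 0.0128, -0.0113] mm/row 2.6 deg/row 0.3
10 rows [-0.0, -0.0204, -0.0, 0.0051, 0.0, -0.0149] mm/row 2.4 deg/row 0.92
24 rows [0.0, -0.0, -0.0, -0.0311, 0.0, 0.0083] mm/row 4.8 deg/row 0.0
```

Emit:
step_arm(
  series=[
    [[0, 0, 0, 0, 0, -0.0113, 1], [0, -0.0204, 0, 0.0051, 0, -0.0149, 1], [0, -0.0204, 0, 0.0051, 0, -0.0149, 1], [0, -0.0204, 0, 0.0051, 0, -0.0149, 1], [0, -0.0204, 0, 0.0051, 0, -0.0149, 1], [0, -0.0204, 0, 0.0051, 0, -0.0149, 1], [0, -0.0204, 0, 0.0051, 0, -0.0149, 1], [0, -0.0204, 0, 0.0051, 0, -0.0149, 1], [0, -0.0204, 0, 0.0051, 0, -0.0149, 1], [0, 0, 0, 0, 0, 0, 1]],
  ],
)

```text
clock: 26.55
eef_pos: [506.5, 272.2, 139.1]
tool_rot: [-3.137, 0.228, -0.069]
force: [-0.1, -0.3, 0.6]
width: 21.4
gripper_force: 59.5
```

```bash
cat > tl.py <<'E'
from h import *
tipnow(SH)
for n in('side','top'):
    P=shot(n)
    for d in ctrl.recognise(P,'tile'):
        X=atz(P,d['centre'],76)-[SH[0],SH[1],0]
        if abs(X[0])<150 and abs(X[1])<130:print(n,np.round(d['centre'],1),round(d['score'],2),'shelf-rel',X.round(0))
    cv2.imwrite(f'pics/now_{n}.png',cv2.cvtColor(P['img'],cv2.COLOR_RGB2BGR))
E
python3 tl.py
```

```text
t 26.55 tip [629.1 263.9  62.5] in frame [np.float64(37.1), np.float64(1.4)] pitch 0.228 yaw -0.069 roll -0.005 F [-0.1 -0.3  0.6] M [-0.01 -0.34  0.03] q6 0.99
side [274.  347.7] 0.97 shelf-rel [ 5. 13. 76.]
top [191.2 187.3] 0.96 shelf-rel [15. -1. 76.]
```

Emit:
step_arm(
  series=[
    [[0, -0.01, 0, 0.0025, 0, -0.0075, 1], [0, -0.01, 0, 0.0025, 0, -0.0075, 1], [0, 0, 0, -0.016, 0, 0.004, 1], [0, 0, 0, -0.02, 0, 0.005, 1], [0, 0, 0, -0.026, 0, 0.0066, 1], [0, 0, 0, -0.026, 0, 0.0066, 1], [0, 0, 0, -0.026, 0, 0.0066, 1], [0, 0, 0, -0.026, 0, 0.0066, 1], [0, 0, 0, 0, 0, 0, 1]],
  ],
)

```text
clock: 27.65
eef_pos: [483.9, 274.1, 141.2]
tool_rot: [-3.137, 0.245, -0.068]
force: [-1.5, -0.5, 1.4]
width: 21.4
gripper_force: 59.4
```

```bash
python3 tl.py
```

```text
t 27.65 tip [605.1 266.   62.4] in frame [np.float64(13.0), np.float64(1.9)] pitch 0.245 yaw -0.068 roll -0.004 F [-1.5 -0.5  1.4] M [-0.1  -0.28 -0.02] q6 0.98
side [284.7 347.3] 0.56 shelf-rel [-17.   9.  76.]
top [192.3 194.3] 0.58 shelf-rel [-7. -6. 76.]
top [169.1 236.9] 0.54 shelf-rel [-142.   61.   76.]
```

The detections suggest the tile is riding back with the blade. I'll go forward again, tilt steeper past the slip angle, then withdraw.

Run:
```python
from h import *
T=ptip(shelf(13,0,66.5),.24,SH[2],2)
T=ptip(shelf(36,0,66.5),.24,SH[2],5,T)
T=ptip(shelf(36,0,62.5),.26,SH[2],3,T)
T=ptip(shelf(36,0,62.5),.36,SH[2],6,T)
for n in('side','top'):
    P=cv2.imread(f'pics/now_{n}.png',0)
```

```text
2 rows [-0.0028, 0.0038, 0.0005, -0.0047, 0.0054, -0.0105] mm/row 1.9 deg/row 0.21
5 rows [0.0, -0.0, -0.0, 0.0298, -0.0, -0.0073] mm/row 4.6 deg/row 0.0
3 rows [0.0, -0.0085, 0.0, 0.0043, 0.0, 0.0025] mm/row 0.7 deg/row 0.38
6 rows [-0.0, -0.0212, -0.0, 0.0053, -0.0, -0.0152] mm/row 2.4 deg/row 0.95
```

Emit:
step_arm(
  series=[
    [[0, 0.0038, 0, -0.0047, 0.0054, -0.0105, 1], [0, 0.0038, 0, -0.0047, 0.0054, -0.0105, 1], [0, 0, 0, 0.0298, 0, -0.0073, 1], [0, 0, 0, 0.0298, 0, -0.0073, 1], [0, 0, 0, 0.0298, 0, -0.0073, 1], [0, 0, 0, 0.0298, 0, -0.0073, 1], [0, 0, 0, 0.0298, 0, -0.0073, 1], [0, -0.0085, 0, 0.0043, 0, 0.0025, 1], [0, -0.0085, 0, 0.0043, 0, 0.0025, 1], [0, -0.0085, 0, 0.0043, 0, 0.0025, 1], [0, 0, 0, 0, 0, 0, 1]],
  ],
)

```text
clock: 28.95
eef_pos: [508.9, 270.6, 143.2]
tool_rot: [-3.137, 0.258, -0.069]
force: [-1.2, 0.4, -0.4]
width: 21.3
gripper_force: 59.5
```

```bash
python3 tl.py
```

```text
t 28.95 tip [629.1 262.6  62.9] in frame [np.float64(37.2), np.float64(0.2)] pitch 0.258 yaw -0.069 roll -0.005 F [-1.2  0.4 -0.4] M [-0.16 -0.11 -0.08] q6 1.04
side [271.4 347.1] 0.66 shelf-rel [11. 12. 76.]
top [194.3 186.2] 0.71 shelf-rel [ 19. -11.  76.]
```

Emit:
step_arm(
  series=[
    [[0, -0.0212, 0, 0.0053, 0, -0.0152, 1], [0, -0.0212, 0, 0.0053, 0, -0.0152, 1], [0, -0.0212, 0, 0.0053, 0, -0.0152, 1], [0, -0.0212, 0, 0.0053, 0, -0.0152, 1], [0, -0.0212, 0, 0.0053, 0, -0.0152, 1], [0, -0.0212, 0, 0.0053, 0, -0.0152, 1], [0, 0, 0, 0, 0, 0, 1]],
  ],
)

```text
clock: 29.85
eef_pos: [518.2, 270.0, 154.8]
tool_rot: [-3.136, 0.358, -0.068]
force: [-2.2, 0.1, 3.4]
width: 21.3
gripper_force: 59.9
```

```bash
python3 tl.py
```

```text
t 29.85 tip [629.8 262.6  62.9] in frame [np.float64(37.9), np.float64(0.2)] pitch 0.358 yaw -0.068 roll -0.005 F [-2.2  0.1  3.4] M [-0.01 -0.01  0.04] q6 1.2
side [268.6 348.1] 0.77 shelf-rel [16. 15. 76.]
top [194.1 184. ] 0.84 shelf-rel [ 26. -10.  76.]
```

Emit:
step_arm(
  series=[
    [[0, 0, 0, -0.012, 0, 0.0045, 1], [0, 0, 0, -0.025, 0, 0.0094, 1], [0, 0, 0, -0.025, 0, 0.0094, 1], [0, 0, 0, -0.025, 0, 0.0094, 1], [0, 0, 0, -0.025, 0, 0.0094, 1], [0, 0, 0, -0.025, 0, 0.0094, 1], [0, 0, 0, -0.025, 0, 0.0094, 1], [0, 0, 0, 0, 0, 0, 1]],
  ],
)

```text
clock: 30.85
eef_pos: [490.6, 271.9, 154.7]
tool_rot: [-3.137, 0.359, -0.068]
force: [0.2, 0.1, 3.5]
width: 21.4
gripper_force: 59.7
```

```bash
python3 tl.py
```

```text
t 30.85 tip [602.1 264.5  62.7] in frame [np.float64(10.1), np.float64(0.2)] pitch 0.359 yaw -0.068 roll -0.004 F [0.2 0.1 3.5] M [-0.19 -0.62 -0.03] q6 1.16
side [273.2 345.6] 0.96 shelf-rel [ 8.  8. 76.]
top [192.8 186. ] 0.63 shelf-rel [19. -6. 76.]
```

The tile is staying put while the blade moves back 28 mm, so it is releasing. I'll continue withdrawing.

Emit:
step_arm(
  series=[
    [[0, 0, 0, -0.025, 0, 0.0094, 1], [0, 0, 0, -0.025, 0, 0.0094, 1], [0, 0, 0, -0.025, 0, 0.0094, 1], [0, 0, 0, -0.025, 0, 0.0094, 1], [0, 0, 0, -0.025, 0, 0.0094, 1], [0, 0, 0, -0.025, 0, 0.0094, 1], [0, 0, 0, -0.025, 0, 0.0094, 1], [0, 0, 0, -0.025, 0, 0.0094, 1], [0, 0, 0, -0.025, 0, 0.0094, 1], [0, 0, 0, -0.025, 0, 0.0094, 1], [0, 0, 0, 0, 0, 0, 1]],
  ],
)

```text
clock: 32.15
eef_pos: [450.6, 274.6, 154.6]
tool_rot: [-3.137, 0.359, -0.068]
force: [0.5, -0.8, 3.9]
width: 21.2
gripper_force: 59.8
```

```bash
python3 tl.py
```

```text
t 32.15 tip [562.1 267.3  62.6] in frame [np.float64(-30.0), np.float64(0.2)] pitch 0.359 yaw -0.068 roll -0.004 F [ 0.5 -0.8  3.9] M [-0.19 -0.72  0.01] q6 1.09
side [275.7 341.8] 0.69 shelf-rel [ 4. -0. 76.]
top [192.8 187.7] 0.85 shelf-rel [14. -6. 76.]
```

Emit:
step_arm(
  series=[
    [[0, 0, 0, -0.02, 0, 0.0075, 1], [0, 0, 0, -0.02, 0, 0.0075, 1], [0, 0, 0, -0.02, 0, 0.0075, 1], [0, 0, 0, -0.02, 0, 0.0075, 1], [0, 0, 0, -0.02, 0, 0.0075, 1], [0, 0, 0, -0.02, 0, 0.0075, 1], [0, 0, 0, -0.03, 0, 0.0113, 1], [0, 0, 0, -0.03, 0, 0.0113, 1], [0, 0, 0, -0.03, 0, 0.0113, 1], [0, 0, 0, -0.03, 0, 0.0113, 1], [0, 0, 0, -0.03, 0, 0.0113, 1], [0, 0, 0, 0, 0, 0, 1]],
  ],
)

```text
clock: 33.55
eef_pos: [407.1, 277.6, 154.6]
tool_rot: [-3.137, 0.36, -0.067]
force: [-0.5, -0.6, 5.7]
width: 21.3
gripper_force: 59.9
```

```bash
python3 tl.py
```

```text
t 33.55 tip [518.6 270.3  62.5] in frame [np.float64(-73.6), np.float64(0.3)] pitch 0.36 yaw -0.067 roll -0.004 F [-0.5 -0.6  5.7] M [-0.12 -0.61 -0.06] q6 1.03
side [276.1 344.6] 0.76 shelf-rel [ 2.  5. 76.]
top [192.7 188.2] 0.8 shelf-rel [12. -6. 76.]
```

Run:
```python
from h import *
T=ptip(shelf(-85,0,150),.358,SH[2],6)
T=ptip([640,-87,110],0,-.06,24,T)
T=ptip([640,-87,8],0,-.06,8,T)
P=shot('top')
for n in('bowl','cup'):
  for d in ctrl.recognise(P,n)[:1]:print(n,atz(P,d['centre'],36 if n=='bowl' else 95).round(0))
```

```text
6 rows [-0.0009, 0.0006, 0.0003, -0.0462, -0.0004, -0.0862] mm/row 14.7 deg/row 0.05
24 rows [-0.0001, 0.019, -0.0005, 0.0402, 0.0971, 0.0166] mm/row 16.0 deg/row 0.85
8 rows [0.0, 0.0, -0.0, 0.0, -0.0, 0.085] mm/row 12.7 deg/row 0.0
bowl [697.   3.  36.]
cup [781. -14.  95.]
```

Emit:
step_arm(
  series=[
    [[0, 0, 0, -0.0462, 0, -0.0862, 1], [0, 0, 0, -0.0462, 0, -0.0862, 1], [0, 0, 0, -0.0462, 0, -0.0862, 1], [0, 0, 0, -0.0462, 0, -0.0862, 1], [0, 0, 0, -0.0462, 0, -0.0862, 1], [0, 0, 0, -0.0462, 0, -0.0862, 1], [0, 0.019, -0.0005, 0.0402, 0.0971, 0.0166, 1], [0, 0.019, -0.0005, 0.0402, 0.0971, 0.0166, 1], [0, 0.019, -0.0005, 0.0402, 0.0971, 0.0166, 1], [0, 0.019, -0.0005, 0.0402, 0.0971, 0.0166, 1], [0, 0.019, -0.0005, 0.0402, 0.0971, 0.0166, 1], [0, 0.019, -0.0005, 0.0402, 0.0971, 0.0166, 1]],
  ],
)

```text
clock: 35.1
eef_pos: [420.4, 187.2, 215.0]
tool_rot: [-3.137, 0.268, -0.067]
force: [0.6, 0.5, -1.9]
width: 21.4
gripper_force: 59.2
```

Emit:
step_arm(
  series=[
    [[0, 0.019, -0.0005, 0.0402, 0.0971, 0.0166, 1], [0, 0.019, -0.0005, 0.0402, 0.0971, 0.0166, 1], [0, 0.019, -0.0005, 0.0402, 0.0971, 0.0166, 1], [0, 0.019, -0.0005, 0.0402, 0.0971, 0.0166, 1], [0, 0.019, -0.0005, 0.0402, 0.0971, 0.0166, 1], [0, 0.019, -0.0005, 0.0402, 0.0971, 0.0166, 1], [0, 0.019, -0.0005, 0.0402, 0.0971, 0.0166, 1], [0, 0.019, -0.0005, 0.0402, 0.0971, 0.0166, 1], [0, 0.019, -0.0005, 0.0402, 0.0971, 0.0166, 1], [0, 0.019, -0.0005, 0.0402, 0.0971, 0.0166, 1], [0, 0.019, -0.0005, 0.0402, 0.0971, 0.0166, 1], [0, 0.019, -0.0005, 0.0402, 0.0971, 0.0166, 1]],
  ],
)

```text
clock: 36.3
eef_pos: [474.5, 9.2, 171.6]
tool_rot: [-3.136, 0.088, -0.062]
force: [-0.2, 0.4, -2.3]
width: 21.3
gripper_force: 59.2
```

Emit:
step_arm(
  series=[
    [[0, 0.019, -0.0005, 0.0402, 0.0971, 0.0166, 1], [0, 0.019, -0.0005, 0.0402, 0.0971, 0.0166, 1], [0, 0.019, -0.0005, 0.0402, 0.0971, 0.0166, 1], [0, 0.019, -0.0005, 0.0402, 0.0971, 0.0166, 1], [0, 0.019, -0.0005, 0.0402, 0.0971, 0.0166, 1], [0, 0.019, -0.0005, 0.0402, 0.0971, 0.0166, 1], [0, 0, 0, 0, 0, 0, 1], [0, 0, 0, 0, 0, 0, 1]],
  ],
)

```text
clock: 37.1
eef_pos: [503.8, -79.0, 154.4]
tool_rot: [-3.135, 0.0, -0.061]
force: [0.5, 0.3, -1.6]
width: 21.4
gripper_force: 59.2
```

```bash
python3 tl.py
python3 - <<'E'
from h import *
T=ptip([640,-87,10],0,-.06,8)
P=cv2.imread('pics/now_side.png')[230:400,180:380];Q=cv2.imread('pics/now_top.png')[120:270,130:330]
cv2.imwrite('pics/s8.png',cv2.resize(np.vstack([P,Q]),None,fx=1.8,fy=1.8,interpolation=cv2.INTER_CUBIC))
E
```

```text
t 37.1 tip [640.5 -87.  107.5] in frame [np.float64(72.7), np.float64(-347.8)] pitch 0.0 yaw -0.061 roll -0.007 F [ 0.5  0.3 -1.6] M [0.06 0.19 0.01] q6 0.62
side [276.  344.4] 0.84 shelf-rel [ 2.  5. 76.]
top [190.9 190. ] 0.83 shelf-rel [ 6. -1. 76.]
8 rows [-0.0011, -0.0, 0.0002, -0.0007, 0.0011, 0.0815] mm/row 12.2 deg/row 0.05
```

View pics/s8.png

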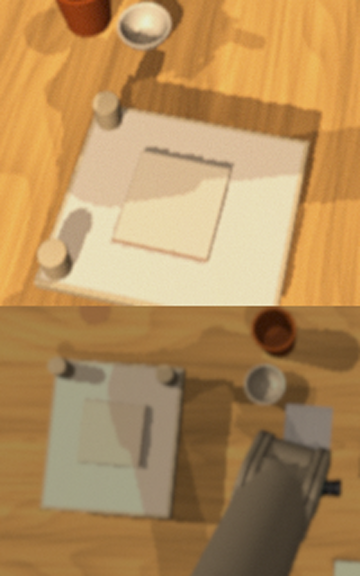

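The tile lies flat and square in the middle of the shelf, centred at about (276,344) in the side view, with the bowl and cup undisturbed. Now the spatula goes down.

Emit:
step_arm(
  series=[
    [[0, 0, 0, 0, 0, 0.0815, 1], [0, 0, 0, 0, 0, 0.0815, 1], [0, 0, 0, 0, 0, 0.0815, 1], [0, 0, 0, 0, 0, 0.0815, 1], [0, 0, 0, 0, 0, 0.0815, 1], [0, 0, 0, 0, 0, 0.0815, 1], [0, 0, 0, 0, 0, 0.0815, 1], [0, 0, 0, 0, 0, 0.07, 1], [0, 0, 0, 0, 0, 0.02, 1], [0, 0, 0, 0, 0, 0, 1]],
  ],
)

```text
clock: 38.3
eef_pos: [503.9, -78.3, 55.0]
tool_rot: [-3.135, 0.001, -0.061]
force: [-0.1, -0.5, -2.2]
width: 21.2
gripper_force: 59.3
```

Emit:
step_arm(
  series=[
    [[0, 0, 0, 0, 0, 0.02, 1], [0, 0, 0, 0, 0, 0, 1]],
  ],
)

```text
clock: 38.5
eef_pos: [504.4, -78.3, 52.7]
tool_rot: [-3.135, -0.001, -0.06]
force: [-0.0, 0.2, -2.0]
width: 21.3
gripper_force: 59.3
```

```bash
python3 -c "
from h import *
tipnow(SH)"
```

```text
t 38.5 tip [641.2 -86.3   5.9] in frame [np.float64(73.3), np.float64(-347.0)] pitch -0.001 yaw -0.06 roll -0.006 F [-0.   0.2 -2. ] M [-0.    0.15 -0.03] q6 0.38
```

Emit:
step_arm(
  series=[
    [[0, 0, 0, 0, 0, 0.016, 1], [0, 0, 0, 0, 0, 0, 1]],
  ],
)

```text
clock: 38.7
eef_pos: [504.2, -78.2, 50.1]
tool_rot: [-3.135, -0.0, -0.06]
force: [-0.4, 0.1, -1.6]
width: 21.2
gripper_force: 59.3
```

Emit:
step_arm(
  series=[
    [[0, 0, 0, 0, 0, 0.014, 1], [0, 0, 0, 0, 0, 0, 1]],
  ],
)

```text
clock: 38.9
eef_pos: [504.0, -78.2, 47.8]
tool_rot: [-3.135, -0.0, -0.06]
force: [-0.4, -0.7, -2.2]
width: 21.6
gripper_force: 59.3
```

Emit:
step_arm(
  series=[
    [[0, 0, 0, 0, 0, 0.01, 1], [0, 0, 0, 0, 0, 0, 1]],
  ],
)

```text
clock: 39.1
eef_pos: [504.0, -78.2, 46.3]
tool_rot: [-3.135, -0.0, -0.06]
force: [0.7, 0.9, -1.8]
width: 21.1
gripper_force: 59.3
```

Emit:
step_arm(
  series=[
    [[0, 0, 0, 0, 0, 0.01, 1], [0, 0, 0, 0, 0, 0, 1]],
  ],
)

```text
clock: 39.3
eef_pos: [504.2, -78.2, 45.7]
tool_rot: [-3.135, -0.001, -0.061]
force: [-2.4, 0.8, 5.3]
width: 21.3
gripper_force: 60.3
```

Contact with the bench. I'll release and rise.

Emit:
step_arm(
  series=[
    [[0, 0, 0, 0, 0, -0.004, 0.9], [0, 0, 0, 0, 0, 0, 0.7], [0, 0, 0, 0, 0, 0, 0.5], [0, 0, 0, 0, 0, 0, 0.3], [0, 0, 0, 0, 0, 0, 0.2], [0, 0, 0, 0, 0, 0, 0.2]],
  ],
)

```text
clock: 39.9
eef_pos: [504.2, -78.2, 45.5]
tool_rot: [-3.135, -0.0, -0.06]
force: [0.0, -0.3, 0.1]
width: 68.2
gripper_force: 0.0
```

Emit:
step_arm(
  series=[
    [[0, 0, 0, 0, 0, -0.05, 0.2], [0, 0, 0, 0, 0, -0.1, 0.2], [0, 0, 0, 0, 0, -0.15, 0.2], [0, 0, 0, 0, 0, -0.2, 0.2], [0, 0, 0, 0, 0, -0.2, 0.2], [0, 0, 0, 0, 0, -0.2, 0.2], [0, 0, 0, 0, 0, -0.2, 0.2], [0, 0, 0, 0, 0, 0, 0.2], [0, 0, 0, 0, 0, 0, 0.2]],
  ],
)

```text
clock: 40.8
eef_pos: [504.2, -79.2, 211.4]
tool_rot: [-3.135, -0.002, -0.06]
force: [-0.3, 0.6, 0.5]
width: 68.4
gripper_force: 0.0
```

Run:
```python
from h import *
s=ctrl.read_state();print(s['clock'],s['eef_pos'],s['width'],s['force'])
for n in('side','top'):
    P=shot(n)
    for t,z in(('tile',76),('spatula',5),('bowl',36),('cup',95)):
        print(n,t,[(atz(P,d['centre'],z).round(0)[:2].tolist(),round(d['score'],2)) for d in ctrl.recognise(P,t)[:4]])
    c=[(641,-87,0),(590,-84,0)];print('expect tip, blade mid',[proj(P,x).round(1).tolist() for x in c])
    e=np.array([proj(P,np.array([641,-87,2])+[-np.cos(.06)*a+np.sin(-.06)*-b,np.sin(.06)*a+b*np.cos(.06),0]) for a,b in((0,40),(0,-40),(100,-40),(100,40))])
    print('blade corner err',(sub(P,e,4)-e).round(1).tolist())
```

```text
40.8 [504.20741892 -79.16848588 211.42459717] 68.40569330184128 [-0.27390803  0.644134    0.49789848]
side tile [([592.0, 268.0], 0.87), ([485.0, -510.0], 0.7), ([300.0, -148.0], 0.59), ([678.0, 39.0], 0.56)]
side spatula [([573.0, -102.0], 0.7)]
side bowl [([689.0, 4.0], 0.58), ([598.0, 310.0], 0.16)]
side cup [([769.0, 10.0], 0.97)]
expect tip, blade mid [[288.1, 225.4], [306.9, 228.6]]
blade corner err [[-2.8, -3.4], [-2.8, 2.1], [0.0, 0.0], [-0.1, 0.1]]
top tile [([306.0, -205.0], 0.98), ([602.0, 255.0], 0.88), ([544.0, -566.0], 0.78)]
top spatula [([622.0, -97.0], 0.82)]
top bowl [([690.0, -1.0], 0.59)]
top cup [([782.0, -10.0], 0.56)]
expect tip, blade mid [[303.3, 181.6], [302.1, 196.7]]
blade corner err [[0.0, 0.0], [-1.9, -3.3], [-2.4, 0.6], [-0.0, 0.0]]
```

```bash
python3 -c "
from cell import ctrl
print(ctrl.finish_job())"
```

```text
the job is handed in; nothing more can be done
None
```

The job is handed in at about 41 s: the tile lies flat, glaze up and square, about 10 mm or less from the middle of the shelf, and the spatula rests on its blade on the bench between tray and shelf, released. The bowl and cup were not touched.

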